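# Clear the used syringes and tally them

### The job

Take the lid off the sharps bin and lay it flat on the counter, pull every used syringe out of the rack and drop it into the bin, then put the lid back on so that it sits level on the rim. Also advance the tally dial clockwise from its zero mark by exactly one click for each syringe discarded; there are four to six. Leave the short sample tube standing in the rack and the tray, gel bottle and carton where they are.

Things in the scene. Friction and masses are not known exactly. Their poses are not given: they have to be found in the camera images.
- syringe1: used syringe, capped, plunger pushed home, 108 mm long, 20 g; stands guard-down on a rack cell's floor at the start. Origin at the centre of the guard's end, z towards the plunger end. From the origin: orange guard 10 mm dia to 35 mm, white barrel 15 mm dia to 95 mm, flange 15 (x) by 26 (y) mm to 98 mm, thumb disc 16 mm dia to 108 mm. Grip the barrel
- syringe2: a used syringe just like syringe1
- syringe3: a used syringe just like syringe1
- syringe4: a used syringe just like syringe1; may be absent
- syringe5: a used syringe just like syringe1; may be absent
- syringe6: a used syringe just like syringe1; may be absent
- bin: round yellow open-topped sharps bin, loose, 0.45 kg, 160 mm high, outer dia 124 mm at the foot and 140 mm at the rim, wall 4 mm, floor 6 mm; mouth 132 mm inside. Origin at the centre of its underside, z up
- lid: round blue drop-on lid of the bin, 0.12 kg, on the bin at the start. Origin at the centre of the underside of its plug, z up: plug 116 mm dia from 0 to 8 mm (loose in the mouth), disc 148 mm dia from 8 to 16 mm (rests on the rim), upright round grip 30 mm dia from 16 to 50 mm. Seated, its origin is 152 mm above the bin's
- rack: white tube rack, fixed, 32 mm (x) by 258 mm (y), 45 mm high, open on top; origin at the centre of its underside. A row of seven upright cells along its y axis, 36 mm apart, the middle one at the origin; each 21 mm square, its floor at 5 mm height
- tube: sealed sample tube, grey, 15 mm dia, 75 mm high with a black 17 mm cap; stands in a rack cell and stays there. Origin at the centre of its bottom, z up
- tally: grey tally box, fixed, 90 by 90 by 45 mm, with the black click dial in the middle of its top, twelve dots round the dial (the white one, at the box's -x side, is zero). Origin at the centre of its underside
- dial (a joint): angle of the tally dial (rad), 0 at the start (pointer at the white dot, the grip bar along the box's x axis), growing as it is turned clockwise seen from above, up to a stop at 4.19. Click-stops every 30 degrees (0.5236 rad), 0.07 N m to get over each; let go between two stops it springs to the nearer
- dial_grip (a point): a point on the dial's upright axis in its grip bar, 76 mm above the counter; x along the bar, with the pointer (white line) on its -x end. The bar is 52 mm long, 14 mm thick and spans 58 to 90 mm above the counter; below it is a disc of 62 mm dia
- tray: bystander: pulp tray with wrapped swabs, 110 (x) by 220 (y) by 40 mm high, loose; origin under its centre
- handgel: bystander: hand-gel pump bottle, 64 mm dia, 145 mm high, loose; origin under its centre
- carton: bystander: small carton, 60 (x) by 100 (y) by 50 mm high, loose; origin under its centre

How it is judged:
By the outcome, as a careful person would: the job done as asked, in the order asked, and still so for the second after the job is handed in, with the robot touching nothing.
Of syringe4, syringe5, syringe6 only 1 to 3 are there at a start; the rules pass over those that are not, and their reading is None.
At some moment in a run one of bin may be knocked a few centimetres aside while the robot is not near it.
Once in a run the grip may slacken for a moment while it holds something.
It also fails if it takes over 210 s, if anything falls off the work surface, if the arm or the gripper's body presses on something with over 40 N, if the wrist force passes 120 N, or if a joint passes its speed limit or range.

### The arm

A 6-joint arm with a two-finger parallel gripper is mounted at the origin on the work surface. World frame = base frame: x ahead of the robot, y to its left, z up, the work surface at z = 0. Lengths are in m, angles in rad, forces in N, time in s.
With the tool pointing down it reaches from about 0.35 to 0.725 m from the base axis. Payload 4.3 kg.
Tool frame: the origin (TCP) lies midway between the tips of the shut fingers; the grasp point (between the pads) lies 19 mm behind it; z points along the fingers, y is the direction in which the jaws open and shut (so a half turn about z gives the same grasp; the last joint's range is limited). The gripper opens to 85 mm and grips with 20 to 120 N. Pads are 22 mm wide; open, the fingers measure 114 mm over their backs; the gripper's body (76 mm by 85 mm) begins 54 mm behind the grasp point. The pads swing forward as they close: fully open they stand 13 mm farther back than shut.
Start: joints at [0.991, 0.377, 0.081, 1.274, 0, 1.46], TCP at [0.26, 0.513, 0.231] pointing down, gripper open.
Joint ranges: [-2.72, 2.72], [-0.84, 1.66], [-1.02, 1.22], [-1.77, 2.12], [-1.37, 1.28], [-3.14, 3.14]. Speed limits (rad/s): [2.57, 2.57, 3.14, 3.14, 3.14, 3.14].

### API

Orientations are given as a rotation vector (axis times angle).
In Python, from plant import r, cams, hand_in gives the robot as it stands. The module is installed in compiled form; this text tells all that it offers.
- The arm moves only by the shell command python3 -m crank 'ROWS' [OPENING]. ROWS is JSON, a list of rows, each a list of 4 numbers: the shift along the tool's x, y, z in m, then the turn about the tool's z in degrees. A call has 1 to 20 rows; each row is the pose to reach, as a shift and turn from the pose measured when the call began, along the tool's axes at that moment; what a row does not reach only later rows make up. A row lasts 1/8 s, in which the tool goes at most 62.5 mm and 10.7 degrees, less where a joint would pass 70% of its speed; a pose out of reach is approached as far as the arm can. A call with a gripper value outside its range is refused whole. OPENING is the opening in per cent of the stroke, from 0 (shut) to 100 (fully open), set as the call begins (- or left out, the last holds). The fingers move at their own pace and stop on an object; the grip force is fixed at half the most. Time passes only in rows, so rows that repeat a pose let the fingers close. It gives the time, the measured TCP pose, the force and the opening at its end, in the units of the state.
- r.read_state(): the state, without advancing time (a new reading comes with each control period).
- cams.grab_frame(name): name is "side" or "top" or "wrist"; returns the picture (384x512x3 uint8, red, green, blue); there is no depth.
- cams.camera_model(name): a dict with "K" (3x3 intrinsics, pixels), "k1" (the pictures are not rectified: a ray, as slopes to the right and down, at radius r is drawn at 1 + k1 r^2 times it, then the intrinsics apply), "camera_from_world" (4x4, takes a point from world to camera coordinates). Camera axes: x right, y up, looking along -z (the intrinsics and any distortion apply to the point x, -y, -z); pixel columns grow to the right and rows downward; lengths in m; the calibration is good to about 2 mm. A picture is of the moment at which its call begins: read the wrist's pose just before it. camera_model takes no time and is no camera call; for the wrist camera it gives the pose at the moment of the call.
- hand_in(): hands the job in, once; it reports no verdict.
The state is a dict: "clock": time; "joint_pos": joint angles; "qvel": joint speeds; "joint_efforts": joint torques, N m; "tool_pos": TCP position; "ee_rot": TCP orientation; "ft_force": force on the tool from outside, world axes, zero at the start; "torque": the same for the moment, N m; "gripper_width": finger opening in m.
Only numpy, scipy, OpenCV 4.12 (cv2) and the standard library are available. Lean on these libraries where they do the work, as an engineer would, in place of code of your own. Each camera call takes 0.05 s, during which the arm holds its last target.

## Working session

There is one attempt and no reset: what is moved stays moved. The work goes in short steps, Python scripts to look and compute and a shell command to move; the robot and the scene stay as the last step left them, time stands still between calls to the robot, and variables do not carry over. Pictures are saved under pics/ and viewed, and the job is handed in when it is done.

```bash
ls; mkdir -p pics; python3 - <<'E'
from plant import r,cams
import cv2
s=r.read_state()
for k,v in s.items(): print(k,v)
for n in ["top","side","wrist"]:
    m=cams.camera_model(n); print(n,m)
    f=cams.grab_frame(n); cv2.imwrite(f"pics/{n}0.png",f[:,:,::-1])
E
```

```text
pics
clock 0.0
joint_pos [ 9.90702354e-01  3.78045991e-01  7.96280222e-02  1.27442239e+00
 -2.79629368e-05  1.46047449e+00]
qvel [ 0.00029644 -0.00126452 -0.00062566 -0.00144677  0.00179897 -0.00107425]
joint_efforts [-8.87633068e-04 -4.63598049e+01  2.69878650e+01  2.07270827e-02
 -3.30168104e-04  1.79541024e-05]
tool_pos [0.25993909 0.5121437  0.23037147]
ee_rot [-7.30994483e-01 -3.05467871e+00  3.03555978e-03]
ft_force [ 0.25659051  0.30008673 -0.80042758]
torque [0.01165267 0.02810817 0.07843067]
gripper_width 0.08534027964397667
top {'K': array([[375.63129649,   0.        , 251.66518788],
       [  0.        , 375.63129649, 190.64452683],
       [  0.        ,   0.        ,   1.        ]]), 'k1': -0.07007986116724872, 'camera_from_world': array([[ 0.01972945, -0.99979872,  0.00364328, -0.04493561],
       [ 0.9939392 ,  0.02000772,  0.10809514, -0.60779018],
       [-0.10814627,  0.00148854,  0.99413388, -1.19048677],
       [ 0.        ,  0.        ,  0.        ,  1.        ]])}
side {'K': array([[475.56410438,   0.        , 254.03443136],
       [  0.        , 475.56410438, 18
[... 217 characters left out ...]
2345, -0.24683365],
       [-0.40605553,  0.75775481,  0.5108097 , -1.14654465],
       [ 0.        ,  0.        ,  0.        ,  1.        ]])}
wrist {'K': array([[266.6629431 ,   0.        , 257.65136038],
       [  0.        , 266.6629431 , 189.00888377],
       [  0.        ,   0.        ,   1.        ]]), 'k1': -0.0622048644032789, 'camera_from_world': array([[ 4.51799303e-01,  8.92119551e-01, -3.09888243e-04,
        -5.75888230e-01],
       [-8.57808403e-01,  4.34327524e-01, -2.74816931e-01,
         3.61388540e-02],
       [-2.45034964e-01,  1.24427923e-01,  9.61496520e-01,
        -3.78594611e-01],
       [ 0.00000000e+00,  0.00000000e+00,  0.00000000e+00,
         1.00000000e+00]])}
```

View pics/top0.png

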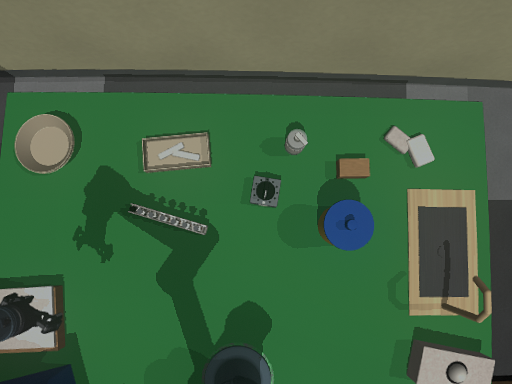

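View pics/side0.png

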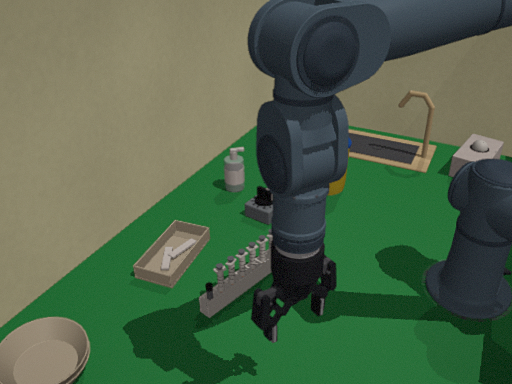

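View pics/wrist0.png

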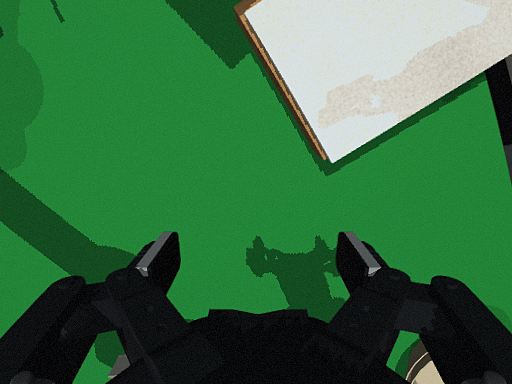

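```bash
cat > h.py <<'E'
import numpy as np, cv2
from plant import r,cams
from scipy.spatial.transform import Rotation as R
def proj(n,P,m=None):
    m=m or cams.camera_model(n); P=np.atleast_2d(P); T=m["camera_from_world"]
    c=P@T[:3,:3].T+T[:3,3]; s=np.stack([c[:,0]/-c[:,2],-c[:,1]/-c[:,2]],1)
    s=s*(1+m["k1"]*(s**2).sum(1,keepdims=True)); K=m["K"]
    return np.stack([s[:,0]*K[0,0]+K[0,2],s[:,1]*K[1,1]+K[1,2]],1)
def ray(n,uv,m=None):
    m=m or cams.camera_model(n);K=m["K"];uv=np.atleast_2d(uv).astype(float)
    d=np.stack([(uv[:,0]-K[0,2])/K[0,0],(uv[:,1]-K[1,2])/K[1,1]],1); s=d.copy()
    for _ in range(30): s=d/(1+m["k1"]*(s**2).sum(1,keepdims=True))
    T=m["camera_from_world"]; v=np.c_[s[:,0],-s[:,1],-np.ones(len(s))]
    return -T[:3,:3].T@T[:3,3], v@T[:3,:3]
def at(n,uv,z,m=None):
    o,v=ray(n,uv,m); return o+v*((z-o[2])/v[:,2])[:,None]
def snap(n,name,box=None,k=1):
    m=cams.camera_model(n); f=cams.grab_frame(n); cv2.imwrite(f"pics/{name}_raw.png",f[:,:,::-1])
    np.savez(f"pics/{name}.npz",f=f,K=m["K"],k1=m["k1"],T=m["camera_from_world"])
    if box: x0,y0,x1,y1=box; f=f[y0:y1,x0:x1]
    f=cv2.resize(f,None,fx=k,fy=k,interpolation=cv2.INTER_CUBIC)
    cv2.imwrite(f"pics/{name}.png",f[:,:,::-1]); return m
def loadm(name):
    d=np.load(f"pics/{name}.npz"); return dict(K=d["K"],k1=float(d["k1"]),camera_from_world=d["T"]),d["f"]
def st():
    s=r.read_state(); Rm=R.from_rotvec(s["ee_rot"]).as_matrix()
    print("t",round(s["clock"],2),"tcp",s["tool_pos"].round(4) if hasattr(s["tool_pos"],'round') else s["tool_pos"],"w",round(s["gripper_width"],4),"F",np.round(s["ft_force"],1))
    print("x",Rm[:,0].round(3),"y",Rm[:,1].round(3),"z",Rm[:,2].round(3),"q",np.round(s["joint_pos"],2))
    return np.array(s["tool_pos"]),Rm
def go(p,yaw=None):
    """shift in tool axes to TCP target p; yaw = desired world heading deg of tool y axis (mod 180)"""
    t,Rm=st(); d=Rm.T@(np.array(p)-t); print("shift",(d*1000).round(1))
    if yaw is not None:
        a=np.degrees(np.arctan2(Rm[1,1],Rm[0,1])); dd=(a-yaw+90)%180-90
        print("tool y heading",round(a,1),"turn",round(dd,1))  # tool z down: positive turn lowers heading
E
python3 - <<'E'
from h import *
import cv2
print(st())
print(proj("top",[[.26,.513,.23],[0,0,0],[.5,0,0]]))
f=cv2.imread("pics/top0.png")
cv2.imwrite("pics/top0a.png",cv2.resize(f[180:250,110:225],None,fx=6.5,fy=6.5,interpolation=cv2.INTER_CUBIC))
cv2.imwrite("pics/top0b.png",cv2.resize(f[110:260,240:390],None,fx=4,fy=4,interpolation=cv2.INTER_CUBIC))
f=cv2.imread("pics/side0.png")
cv2.imwrite("pics/side0a.png",cv2.resize(f[180:320,180:340],None,fx=4,fy=4,interpolation=cv2.INTER_CUBIC))
for n,uv,z in [("lid top",(349,222),.202),("tally",(265,190),.09),("tray",(177,152),.04),("gel",(297,142),.1),("carton",(353,167),.05),("rackL",(133,209),.045),("rackR",(205,230),.045)]:
    print(n,at("top",uv,z).round(3))
E
```

```text
t 0.15 tcp [0.26   0.5123 0.2306] w 0.0852 F [-0.5  0.3  0.1]
x [-0.892  0.453  0.   ] y [ 0.453  0.892 -0.002] z [-0.001 -0.001 -1.   ] q [ 0.99  0.38  0.08  1.27 -0.    1.46]
(array([0.26003123, 0.51228425, 0.23056238]), array([[-8.91642005e-01,  4.52740312e-01, -8.62835986e-04],
       [ 4.52741102e-01,  8.91641039e-01, -1.32401761e-03],
       [ 1.69903827e-04, -1.57119104e-03, -9.99998751e-01]]))
[[ 48.1553265  306.52612371]
 [237.74717112 378.89686637]
 [241.08661361 224.0717882 ]]
lid top [[ 0.507 -0.306  0.202]]
tally [[ 0.605 -0.074  0.09 ]]
tray [[0.731 0.215 0.04 ]]
gel [[ 0.757 -0.172  0.1  ]]
carton [[ 0.691 -0.361  0.05 ]]
rackL [[0.54  0.349 0.045]]
rackR [[0.478 0.114 0.045]]
```

View pics/top0a.png

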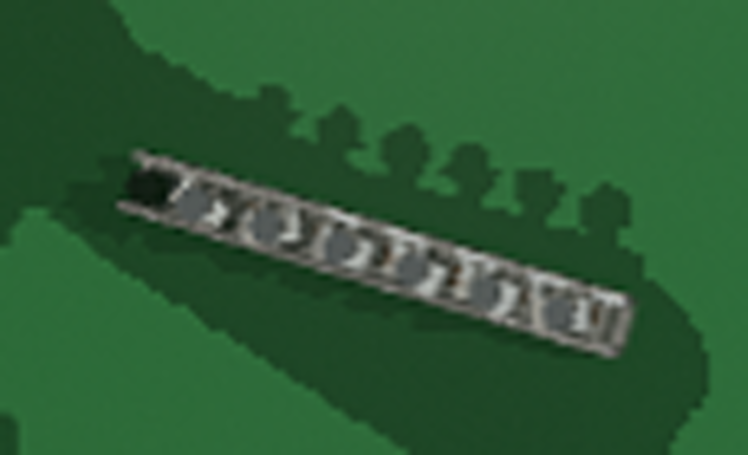

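View pics/top0b.png

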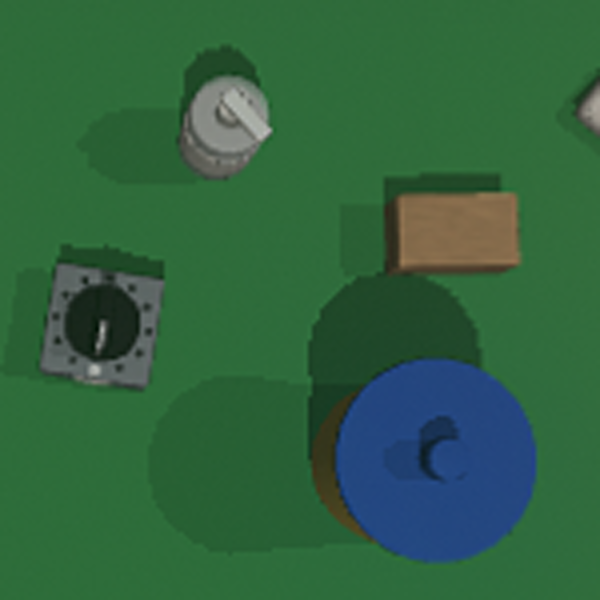

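View pics/side0a.png

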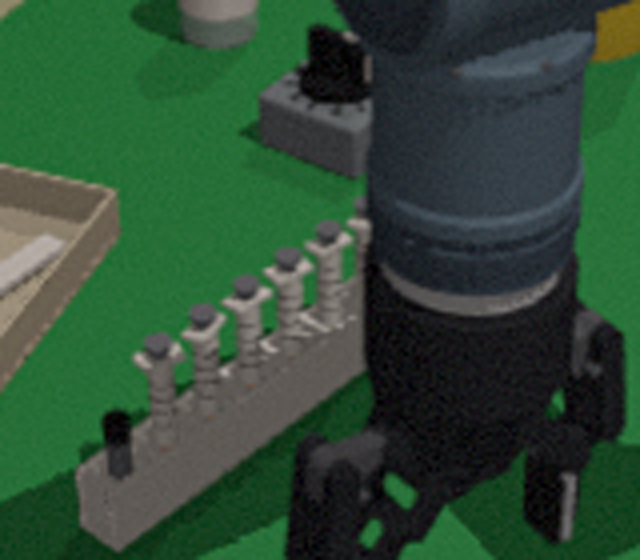

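```bash
python3 - <<'E'
from h import *
f=cv2.imread("pics/top0.png").astype(int)
b=((f[:,:,0]>90)&(f[:,:,0]>f[:,:,1]*1.5)&(f[:,:,2]<90)).astype(np.uint8)
b[:, :300]=0
n,l,s,c=cv2.connectedComponentsWithStats(b);i=1+s[1:,4].argmax();print(s[i],c[i])
cs,_=cv2.findContours((l==i).astype(np.uint8),0,2);p=max(cs,key=len)[:,0]
w=at("top",p+0.0,.168); e,rad=cv2.minEnclosingCircle(w[:,:2].astype(np.float32)); print("lid disc",e,rad)
print("handle",at("top",(240+444/4,110+459/4),.202))
pt=np.array([(195,203),(270,227),(345,247),(413,267),(487,292),(562,313)])/6.5+[110,180]
w=at("top",pt,.113);print(w.round(4));print(np.linalg.norm(np.diff(w[:,:2],axis=0),axis=1))
co=np.array([(135,153),(118,208),(632,292),(615,356)])/6.5+[110,180];w=at("top",co,.045);print(w.round(4),w.mean(0))
print("tube",at("top",np.array((152,186))/6.5+[110,180],.08))
co=np.array([(60,262),(163,280),(147,388),(42,372)])/4+[240,110];w=at("top",co,.045);print("tally",w.round(4),w.mean(0));
print(np.degrees(np.arctan2(w[0]-w[3],w[1]-w[2])),np.linalg.norm(w-np.roll(w,1,0),axis=1))
for a,b in ((3,0),(2,1)): d=w[b]-w[a];print(np.degrees(np.arctan2(d[1],d[0])))
for a,b in ((1,0),(2,3)): d=w[b]-w[a];print(np.degrees(np.arctan2(-d[0],d[1])))
go([.507,-.306,.30],None)
E
```

```text
[ 324  200   50   50 1898] [348.43782929 224.76185458]
lid disc (0.5015944242477417, -0.31375300884246826) 0.07292301207780838
handle [[ 0.49989243 -0.31207378  0.202     ]]
[[0.5301 0.3056 0.113 ]
 [0.5196 0.2697 0.113 ]
 [0.5111 0.234  0.113 ]
 [0.5025 0.2017 0.113 ]
 [0.4917 0.1667 0.113 ]
 [0.4828 0.1315 0.113 ]]
[0.03742687 0.03668088 0.03336372 0.03663352 0.03637596]
[[0.5575 0.3572 0.045 ]
 [0.5299 0.3643 0.045 ]
 [0.4942 0.1071 0.045 ]
 [0.4627 0.1144 0.045 ]] [0.51107307 0.23575698 0.045     ]
tube [[0.53935056 0.33677063 0.08      ]]
tally [[ 0.6568 -0.0426  0.045 ]
 [ 0.6438 -0.1263  0.045 ]
 [ 0.556  -0.1144  0.045 ]
 [ 0.5673 -0.0298  0.045 ]] [ 0.60598571 -0.07828202  0.045     ]
[  45.58320717 -132.84946887    0.        ] [0.09048156 0.08463994 0.08856617 0.08529863]
-8.122685479014024
-7.695030460804813
-8.841237832513356
-7.547423283166386
t 0.15 tcp [0.26   0.5123 0.2306] w 0.0852 F [-0.5  0.3  0.1]
x [-0.892  0.453  0.   ] y [ 0.453  0.892 -0.002] z [-0.001 -0.001 -1.   ] q [ 0.99  0.38  0.08  1.27 -0.    1.46]
shift [-590.7 -617.9  -68.6]
```

```bash
python3 -m crank '[[-15,-16,-20,0],[-0.03,-0.03,-0.03,0]]' 2>&1 | tail -3; python3 - <<'E'
from h import *
st()
E
```

```text
ee_rot: [0.734, 3.052, 0.007]
ft_force: [1.0, 2.0, -0.2]
gripper_width: 0.0853
t 0.4 tcp [0.2751 0.472  0.2646] w 0.0853 F [ 1.   2.  -0.2]
x [-0.891  0.455 -0.002] y [0.455 0.891 0.005] z [ 0.004  0.004 -1.   ] q [ 0.93  0.31  0.07  1.32 -0.    1.4 ]
```

The first row was typed in mm by mistake. It was clamped and did no harm. From here all rows are in m.

```bash
python3 -m crank '[[-0.03,-0.03,-0.02,0],[-0.07,-0.075,-0.035,0],[-0.11,-0.12,-0.035,0],[-0.15,-0.16,-0.035,0],[-0.19,-0.205,-0.035,0],[-0.23,-0.25,-0.035,0],[-0.27,-0.29,-0.035,0],[-0.31,-0.335,-0.035,0],[-0.35,-0.375,-0.035,0],[-0.39,-0.42,-0.035,0],[-0.43,-0.46,-0.035,0],[-0.47,-0.505,-0.035,0],[-0.51,-0.545,-0.035,0],[-0.54,-0.58,-0.035,0],[-0.558,-0.597,-0.035,0],[-0.558,-0.597,-0.035,0],[-0.558,-0.597,-0.035,0]]' >/dev/null; python3 - <<'E'
from h import *
st()
snap("wrist","w1");snap("side","s1")
E
```

```text
t 2.52 tcp [ 0.5002 -0.3127  0.2967] w 0.0855 F [-1.  -0.1  0.5]
x [-0.891  0.454 -0.   ] y [0.454 0.891 0.006] z [ 0.003  0.005 -1.   ] q [-0.67  0.41  0.29  1.46  0.01 -0.2 ]
```

View pics/w1.png

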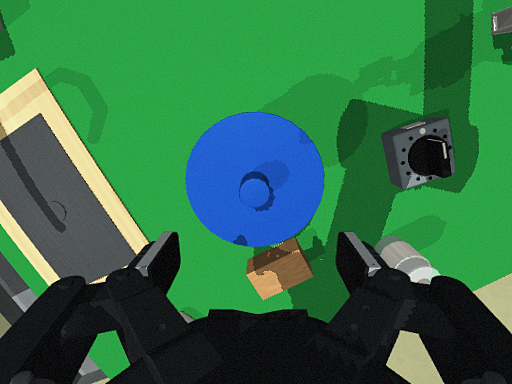

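View pics/s1.png

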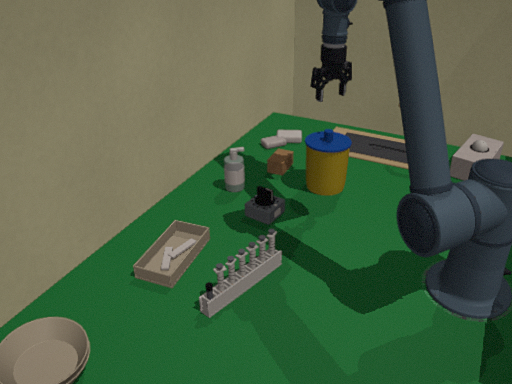

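```bash
cat >> h.py <<'E'
def lidpos(name,n,z,lo=90):
    m,f=loadm(name); f=f.astype(int)
    b=((f[:,:,2]>lo)&(f[:,:,2]>f[:,:,1]*1.4)&(f[:,:,0]<90)).astype(np.uint8)
    k,l,s,c=cv2.connectedComponentsWithStats(b);i=1+s[1:,4].argmax()
    cs,_=cv2.findContours((l==i).astype(np.uint8),0,2);p=max(cs,key=len)[:,0]
    w=at(n,p+0.0,z,m); e,rad=cv2.minEnclosingCircle(w[:,:2].astype(np.float32)); print("lid disc",np.round(e,4),round(rad,4)); return e
E
python3 - <<'E'
from h import *
m,f=loadm("w1")
lidpos("w1","wrist",.168)
print("handle",at("wrist",(254,189.5),.202,m))
go([.5016,-.3130,.17])
E
```

```text
lid disc [ 0.5019 -0.3144] 0.0738
handle [[ 0.49853511 -0.31310845  0.202     ]]
t 2.62 tcp [ 0.5003 -0.3124  0.2975] w 0.0857 F [0.4 1.2 0.2]
x [-0.891  0.454 -0.001] y [0.454 0.891 0.005] z [ 0.003  0.004 -1.   ] q [-0.67  0.41  0.29  1.46  0.01 -0.2 ]
shift [ -1.3  -0.7 127.5]
```

```bash
python3 -m crank '[[-0.001,-0.001,0.03,0],[-0.001,-0.001,0.06,0],[-0.001,-0.001,0.09,0],[-0.001,-0.001,0.115,0],[-0.001,-0.001,0.126,0],[-0.001,-0.001,0.126,0]]' | tail -4
python3 -m crank '[[0,0,0,0],[0,0,0,0],[0,0,0,0],[0,0,0,0],[0,0,0,0],[0,0,0,0]]' 0 | tail -4
python3 - <<'E'
from h import *
st()
E
```

```text
tool_pos: [0.5008, -0.3123, 0.1714]
ee_rot: [0.732, 3.054, 0.008]
ft_force: [-0.2, -0.3, -0.5]
gripper_width: 0.0854
tool_pos: [0.5013, -0.3129, 0.1723]
ee_rot: [0.731, 3.052, 0.007]
ft_force: [0.5, -0.5, 6.1]
gripper_width: 0.0285
t 4.12 tcp [ 0.5013 -0.3129  0.1723] w 0.0285 F [ 0.5 -0.5  6.1]
x [-0.891  0.453 -0.002] y [0.453 0.891 0.005] z [ 0.004  0.003 -1.   ] q [-0.67  0.43  0.01  1.15  0.01 -0.2 ]
```

```bash
python3 -m crank '[[0,0,-0.01,0],[0,0,-0.025,0],[0,0,-0.045,0],[0,0,-0.065,0],[0,0,-0.08,0],[0,0,-0.08,0]]' | tail -4
python3 - <<'E'
from h import *
snap("side","s2"); snap("top","t2")
go([.42,-.10,.25]); go([.42,-.10,.022])
E
```

```text
tool_pos: [0.5018, -0.3138, 0.2542]
ee_rot: [0.731, 3.049, 0.005]
ft_force: [-0.1, -0.4, -0.9]
gripper_width: 0.0285
t 4.97 tcp [ 0.501  -0.3131  0.2523] w 0.0284 F [-0.  -0.2 -1.9]
x [-0.891  0.453 -0.002] y [0.453 0.891 0.005] z [ 0.004  0.003 -1.   ] q [-0.67  0.41  0.18  1.34  0.01 -0.2 ]
shift [168.8 153.3   2.7]
t 4.97 tcp [ 0.501  -0.3131  0.2523] w 0.0284 F [-0.  -0.2 -1.9]
x [-0.891  0.453 -0.002] y [0.453 0.891 0.005] z [ 0.004  0.003 -1.   ] q [-0.67  0.41  0.18  1.34  0.01 -0.2 ]
shift [169.2 152.2 230.7]
```

View pics/s2.png

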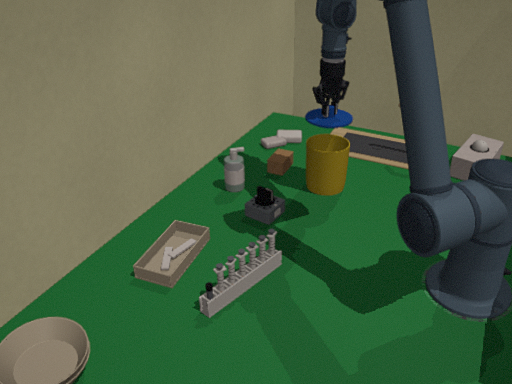

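```bash
python3 -m crank '[[0.02,0.018,0,0],[0.05,0.045,0,0],[0.08,0.072,0,0],[0.11,0.1,0,0],[0.14,0.126,0,0],[0.16,0.145,0,0],[0.169,0.153,0.003,0],[0.169,0.153,0.03,0],[0.169,0.153,0.065,0],[0.169,0.153,0.1,0],[0.169,0.153,0.135,0],[0.169,0.153,0.17,0],[0.169,0.153,0.195,0],[0.169,0.153,0.21,0],[0.169,0.153,0.22,0],[0.169,0.153,0.227,0],[0.169,0.153,0.227,0]]' | tail -4
python3 - <<'E'
from h import *
st();snap("side","s3")
E
```

```text
tool_pos: [0.4204, -0.0994, 0.0254]
ee_rot: [0.732, 3.053, 0.007]
ft_force: [0.3, 0.6, -1.7]
gripper_width: 0.0287
t 7.1 tcp [ 0.4204 -0.0994  0.0254] w 0.0287 F [ 0.3  0.6 -1.7]
x [-0.891  0.453 -0.001] y [0.453 0.891 0.005] z [ 0.003  0.004 -1.   ] q [-0.38  0.28 -0.65  0.64  0.    0.09]
```

View pics/s3.png

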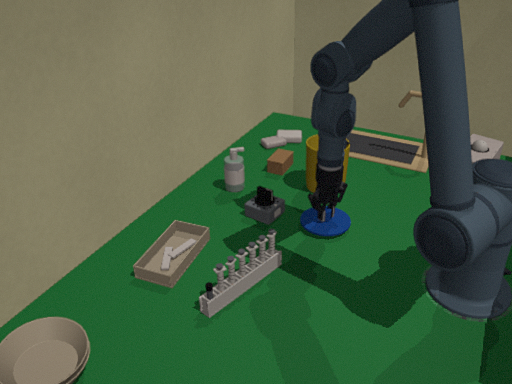

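Lower the last few mm until contact, then release.

```bash
python3 -m crank '[[0,0,0.002,0],[0,0,0.004,0],[0,0,0.005,0],[0,0,0.005,0]]' | tail -4
python3 - <<'E'
from h import *
st()
E
```

```text
tool_pos: [0.4207, -0.0995, 0.0208]
ee_rot: [0.731, 3.052, 0.007]
ft_force: [-0.8, 0.7, -1.6]
gripper_width: 0.0285
t 7.65 tcp [ 0.4207 -0.0995  0.0208] w 0.0285 F [-0.8  0.7 -1.6]
x [-0.891  0.453 -0.002] y [0.453 0.891 0.005] z [ 0.004  0.003 -1.   ] q [-0.38  0.29 -0.65  0.63  0.    0.09]
```

```bash
python3 -m crank '[[0,0,0.001,0],[0,0,0.002,0],[0,0,0.002,0]]' | tail -2
python3 -m crank '[[0,0,0.001,0],[0,0,0,0],[0,0,0,0],[0,0,0,0],[0,0,-0.03,0],[0,0,-0.08,0],[0,0,-0.13,0],[0,0,-0.17,0],[0,0,-0.19,0],[0,0,-0.2,0]]' 100 | tail -4
python3 - <<'E'
from h import *
st();snap("side","s4",(180,90,440,330),3);snap("top","t4"); lidpos("t4","top",.016)
go([.4828,.1315,.2],165)
E
```

```text
ft_force: [-4.2, 1.1, 14.8]
gripper_width: 0.0283
tool_pos: [0.4205, -0.1003, 0.2212]
ee_rot: [0.731, 3.05, 0.006]
ft_force: [0.8, 0.5, 0.2]
gripper_width: 0.0857
t 9.28 tcp [ 0.4205 -0.1003  0.2212] w 0.0857 F [0.8 0.5 0.2]
x [-0.891  0.453 -0.005] y [0.453 0.891 0.005] z [ 0.006  0.002 -1.   ] q [-0.38  0.09 -0.32  1.16  0.    0.09]
lid disc [ 0.4723 -0.1085] 0.0396
t 9.38 tcp [ 0.4204 -0.1003  0.2205] w 0.0852 F [0.  1.  0.1]
x [-0.891  0.453 -0.004] y [0.453 0.891 0.005] z [ 0.006  0.003 -1.   ] q [-0.38  0.09 -0.32  1.16  0.    0.09]
shift [ 49.5 234.8  21.5]
tool y heading 63.1 turn 78.1
```

View pics/s4.png

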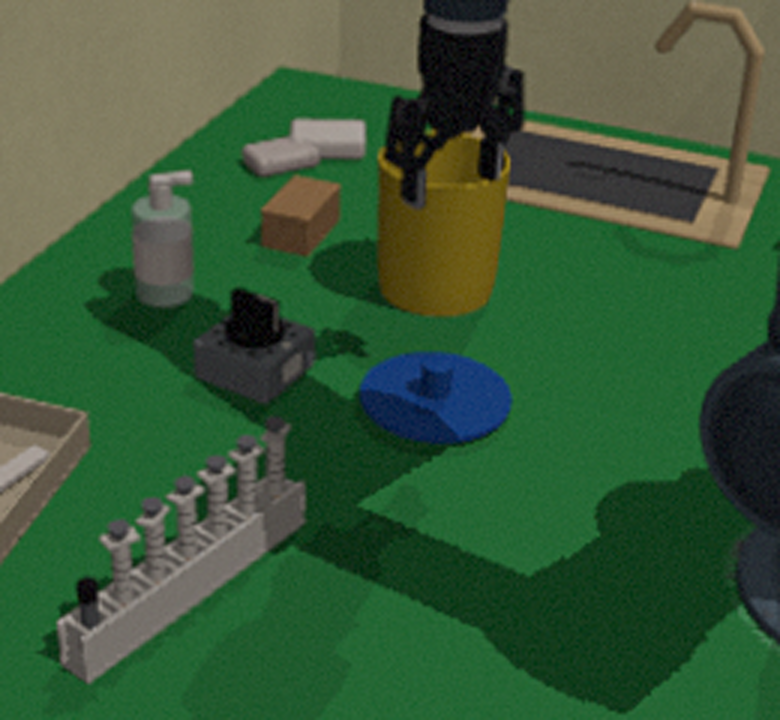

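```bash
python3 -m crank '[[0.01,0.03,-0.02,8],[0.02,0.075,-0.03,17],[0.03,0.125,-0.03,26],[0.04,0.175,-0.03,35],[0.05,0.225,-0.03,44],[0.06,0.265,-0.03,53],[0.069,0.295,-0.03,62],[0.069,0.312,-0.03,71],[0.069,0.312,-0.03,78],[0.069,0.312,-0.03,78],[0.069,0.312,-0.03,78]]' | tail -4
python3 - <<'E'
from h import *
st();snap("wrist","w5");snap("top","t5")
E
```

```text
tool_pos: [0.4996, 0.2087, 0.2509]
ee_rot: [2.489, 1.915, 0.007]
ft_force: [-0.2, 0.3, -0.1]
gripper_width: 0.0853
t 10.75 tcp [0.4996 0.2087 0.2509] w 0.0853 F [-0.2  0.3 -0.1]
x [0.257 0.967 0.003] y [ 0.967 -0.257  0.003] z [ 0.004  0.002 -1.   ] q [0.28 0.3  0.02 1.29 0.   2.11]
```

View pics/w5.png

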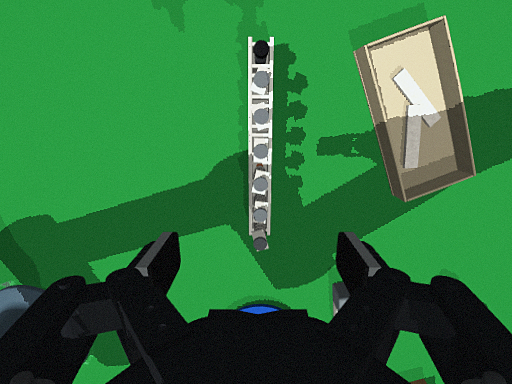

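```bash
python3 - <<'E'
from h import *
m,f=loadm("w5")
cv2.imwrite("pics/w5z.png",cv2.resize(f[25:260,215:305],None,fx=2.5,fy=2.5,interpolation=cv2.INTER_CUBIC)[:,:,::-1])
w=at("wrist",[(261,80),(261,116),(261,151),(260.5,184),(260.5,215),(260,243)],.113,m);print(w.round(4))
print("tube",at("wrist",(261,48),.08,m))
c=at("wrist",[(249,38),(272,38),(249,249),(270,249)],.045,m);print(c.round(4));d=(c[0]+c[1]-c[2]-c[3]);print(np.degrees(np.arctan2(d[1],d[0])),np.linalg.norm(d)/2)
E
```

```text
[[0.5302 0.3081 0.113 ]
 [0.5214 0.2743 0.113 ]
 [0.5123 0.2396 0.113 ]
 [0.5027 0.205  0.113 ]
 [0.4936 0.17   0.113 ]
 [0.4842 0.1364 0.113 ]]
tube [[0.54007535 0.34374045 0.08      ]]
[[0.5316 0.3657 0.045 ]
 [0.5582 0.3587 0.045 ]
 [0.4582 0.0972 0.045 ]
 [0.4878 0.0893 0.045 ]]
75.0454164370281 0.27840211718236063
```

View pics/w5z.png

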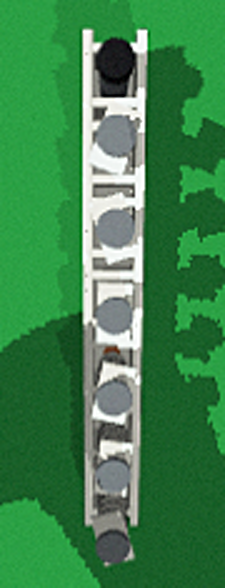

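```bash
python3 - <<'E'
from h import *
go([.4838,.1345,.052],165)
E
```

```text
t 10.85 tcp [0.4999 0.2087 0.2514] w 0.0857 F [-0.1 -0.1  0.1]
x [0.257 0.966 0.004] y [ 0.966 -0.257  0.004] z [ 0.005  0.002 -1.   ] q [0.28 0.3  0.02 1.29 0.   2.11]
shift [-76.5   2.7 199.1]
tool y heading -14.9 turn 0.1
```

```bash
python3 -m crank '[[-0.03,0.003,0.03,0],[-0.06,0.003,0.06,0],[-0.076,0.003,0.09,0],[-0.076,0.003,0.12,0],[-0.076,0.003,0.15,0],[-0.076,0.003,0.175,0],[-0.076,0.003,0.19,0],[-0.076,0.003,0.198,0],[-0.076,0.003,0.198,0]]' | tail -4
python3 -m crank '[[0,0,0,0],[0,0,0,0],[0,0,0,0],[0,0,0,0],[0,0,0,0],[0,0,0,0],[0,0,0,0]]' 0 | tail -4
python3 - <<'E'
from h import *
st()
E
```

```text
tool_pos: [0.4842, 0.1349, 0.0531]
ee_rot: [2.49, 1.914, 0.008]
ft_force: [0.2, 0.8, 0.2]
gripper_width: 0.0855
tool_pos: [0.4845, 0.135, 0.0535]
ee_rot: [2.49, 1.914, 0.009]
ft_force: [-0.5, 0.0, 5.2]
gripper_width: 0.0133
t 12.85 tcp [0.4845 0.135  0.0535] w 0.0133 F [-0.5  0.   5.2]
x [0.257 0.966 0.004] y [ 0.966 -0.257  0.005] z [ 0.006  0.002 -1.   ] q [ 0.14  0.36 -0.43  0.77  0.    1.98]
```

```bash
python3 -m crank '[[0,0,-0.015,0],[0,0,-0.04,0],[0,0,-0.075,0],[0,0,-0.11,0],[0,0,-0.145,0],[0,0,-0.17,0],[0,0,-0.18,0],[0,0,-0.18,0]]' | tail -4
python3 - <<'E'
from h import *
snap("side","s6",(180,90,440,330),3);snap("top","t6",(280,150,400,280),5)
go([.502,-.314,.232])
E
```

```text
tool_pos: [0.4837, 0.1346, 0.2339]
ee_rot: [2.489, 1.913, 0.01]
ft_force: [-0.7, -0.9, -0.3]
gripper_width: 0.0135
t 13.95 tcp [0.4828 0.1344 0.2324] w 0.0138 F [ 0.4 -0.4 -0.8]
x [0.257 0.966 0.003] y [ 0.966 -0.257  0.003] z [ 0.004  0.002 -1.   ] q [ 0.14  0.22 -0.13  1.21  0.    1.97]
shift [-4.284e+02  1.339e+02 -4.000e-01]
```

View pics/s6.png

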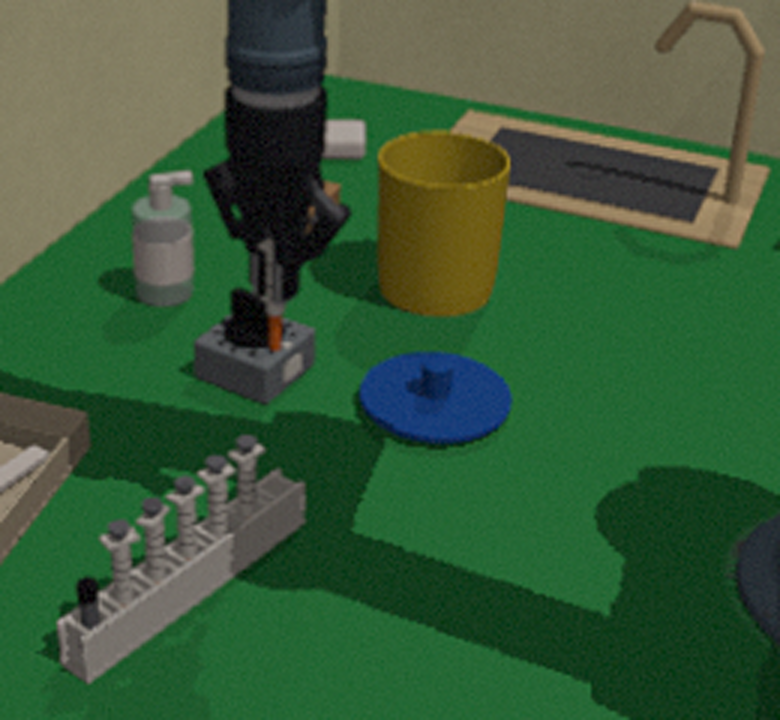

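View pics/t6.png

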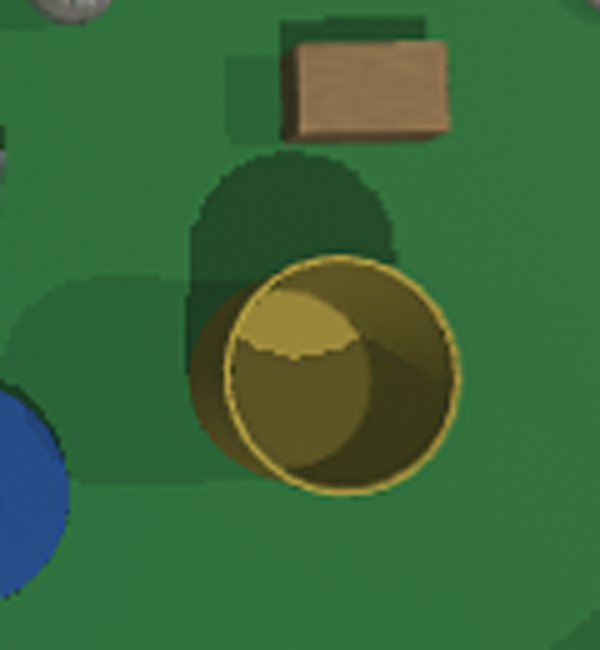

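```bash
cat >> h.py <<'E'
def binpos(name):
    m,f=loadm(name); h=cv2.cvtColor(f,cv2.COLOR_RGB2HSV)
    b=((h[:,:,0]>18)&(h[:,:,0]<32)&(h[:,:,1]>140)).astype(np.uint8); b[:, :280]=0; b[:150]=0; b[:,400:]=0
    k,l,s,c=cv2.connectedComponentsWithStats(b);i=1+s[1:,4].argmax(); x0,y0,w,hh,a=s[i]
    e=at("top",(x0+w-1-24+.5,y0+hh/2-.5),.16,m)[0]   # rim ~48 px across, right edge of blob is rim
    print("bin bbox",x0,y0,w,hh,"right-edge-based",e.round(4)); return e
E
python3 -c "
from h import *
binpos('t6')"
python3 -m crank '[[-0.015,0.005,0,0],[-0.045,0.014,0,0],[-0.085,0.027,0,0],[-0.125,0.039,0,0],[-0.165,0.052,0,0],[-0.205,0.064,0,0],[-0.245,0.077,0,0],[-0.285,0.089,0,0],[-0.325,0.102,0,0],[-0.365,0.114,0,0],[-0.395,0.124,0,0],[-0.415,0.13,0,0],[-0.428,0.134,0,0],[-0.428,0.134,0,0],[-0.428,0.134,0.02,0],[-0.428,0.134,0.04,0],[-0.428,0.134,0.042,0]]' | tail -4
python3 - <<'E'
from h import *
st();snap("side","s7",(180,60,440,240),3);snap("top","t7",(280,150,400,280),5)
E
```

```text
bin bbox 318 201 54 48 right-edge-based [ 0.5014 -0.3131  0.16  ]
tool_pos: [0.5015, -0.3115, 0.1882]
ee_rot: [-2.487, -1.914, -0.006]
ft_force: [0.0, -0.1, -0.2]
gripper_width: 0.0136
t 16.07 tcp [ 0.5015 -0.3115  0.1882] w 0.0136 F [ 0.  -0.1 -0.2]
x [0.256 0.967 0.005] y [ 0.967 -0.256 -0.   ] z [ 0.001  0.005 -1.   ] q [-0.67  0.42  0.04  1.19  0.    1.16]
```

View pics/s7.png

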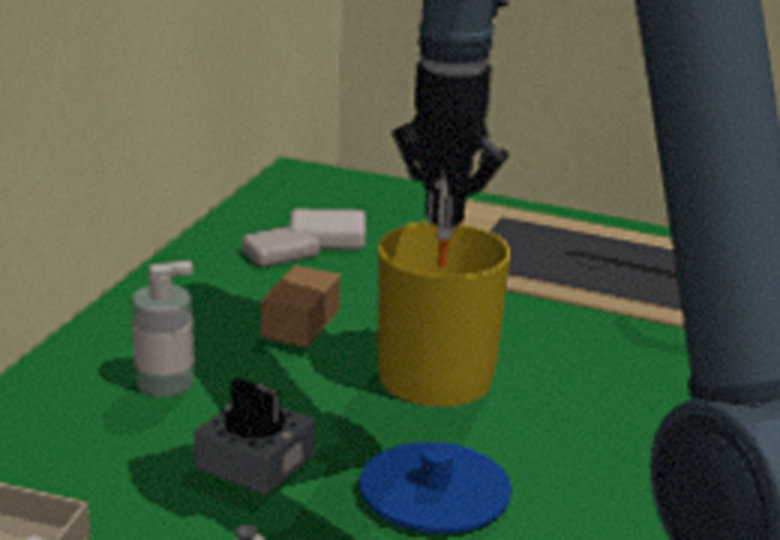

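View pics/t7.png

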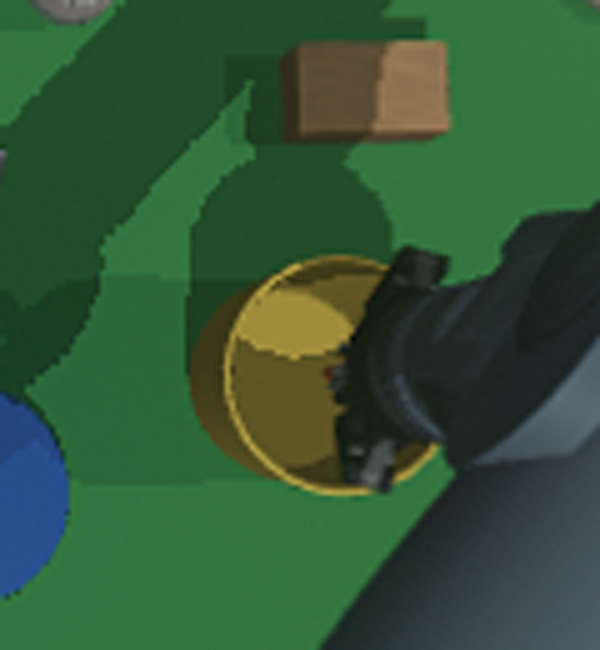

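```bash
python3 -m crank '[[0,0,0,0],[0,0,0,0],[0,0,0,0],[0,0,0,0],[0,0,-0.02,0],[0,0,-0.045,0],[0,0,-0.045,0]]' 45 | tail -4
python3 -m crank '[[0.02,-0.006,0,0],[0.06,-0.018,0,0],[0.11,-0.032,0,0],[0.16,-0.046,0,0],[0.21,-0.06,0,0],[0.26,-0.074,0,0],[0.31,-0.088,0,0],[0.36,-0.102,0,0],[0.41,-0.116,0,0],[0.445,-0.126,0.02,0],[0.462,-0.131,0.03,0],[0.462,-0.131,0.03,0]]' 100 | tail -4
python3 - <<'E'
from h import *
snap("top","t8",(280,150,400,280),5);binpos("t8");snap("wrist","w8")
go([.4928,.1685,.052],165)
E
```

```text
tool_pos: [0.5034, -0.3137, 0.2369]
ee_rot: [2.487, 1.913, 0.008]
ft_force: [0.1, 0.8, 0.4]
gripper_width: 0.0385
tool_pos: [0.4937, 0.167, 0.2053]
ee_rot: [2.485, 1.916, 0.003]
ft_force: [0.4, -0.4, 0.3]
gripper_width: 0.0854
bin bbox 318 201 54 48 right-edge-based [ 0.5014 -0.3131  0.16  ]
t 18.65 tcp [0.4951 0.1657 0.2067] w 0.0852 F [ 1.1 -0.1  0.9]
x [0.257 0.966 0.001] y [ 0.966 -0.257  0.006] z [ 0.006 -0.001 -1.   ] q [ 0.2   0.27 -0.13  1.16 -0.    2.03]
shift [  2.   -3.9 154.7]
tool y heading -14.9 turn 0.1
```

View pics/t8.png

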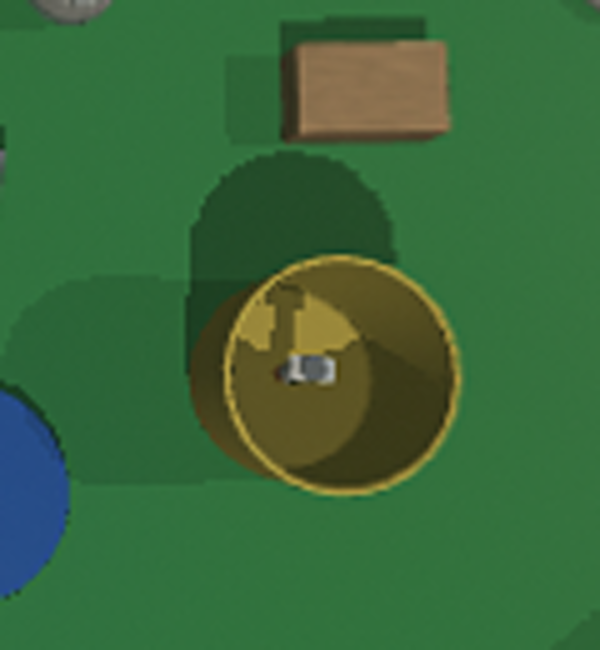

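View pics/w8.png

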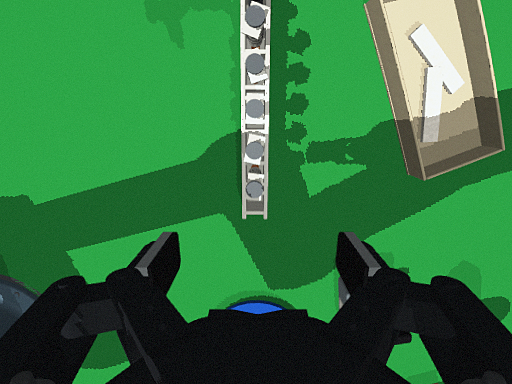

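```bash
python3 - <<'E'
from h import *
m,f=loadm("w8");print(at("wrist",[(254.5,189),(254,150),(255,108),(255.5,64)],.113,m).round(4))
E
python3 -m crank '[[0.002,-0.003,0.03,0],[0.002,-0.003,0.06,0],[0.002,-0.003,0.09,0],[0.002,-0.003,0.12,0],[0.002,-0.003,0.14,0],[0.002,-0.003,0.151,0],[0.002,-0.003,0.154,0],[0.002,-0.003,0.154,0]]' | tail -4
python3 -m crank '[[0,0,0,0],[0,0,0,0],[0,0,0,0],[0,0,0,0],[0,0,0,0],[0,0,0,0],[0,0,0,0]]' 0 | tail -4
```

```text
[[0.4934 0.1703 0.113 ]
 [0.5022 0.2051 0.113 ]
 [0.5123 0.2396 0.113 ]
 [0.5218 0.2735 0.113 ]]
tool_pos: [0.4944, 0.168, 0.0534]
ee_rot: [2.487, 1.911, 0.009]
ft_force: [-0.3, 0.3, 0.1]
gripper_width: 0.0856
tool_pos: [0.4945, 0.1681, 0.0536]
ee_rot: [2.487, 1.911, 0.009]
ft_force: [-0.4, -0.1, 3.4]
gripper_width: 0.0137
```

```bash
python3 -m crank '[[0,0,-0.015,0],[0,0,-0.04,0],[0,0,-0.075,0],[0,0,-0.11,0],[0,0,-0.145,0],[0,0,-0.17,0],[0,0,-0.18,0],[0,0,-0.18,0]]' | tail -4
python3 - <<'E'
from h import *
snap("side","s9",(180,90,440,330),3);snap("top","t9",(280,150,400,280),5);binpos("t9")
go([.502,-.286,.232])
E
```

```text
tool_pos: [0.4934, 0.1682, 0.2341]
ee_rot: [2.487, 1.911, 0.011]
ft_force: [-0.9, 0.3, -0.8]
gripper_width: 0.0136
bin bbox 324 187 54 48 right-edge-based [ 0.5424 -0.331   0.16  ]
t 21.62 tcp [0.4925 0.168  0.2326] w 0.0135 F [-0.2  0.1  0.7]
x [0.257 0.966 0.001] y [ 0.966 -0.257  0.006] z [ 0.006 -0.001 -1.   ] q [ 0.21  0.26 -0.08  1.22 -0.    2.04]
shift [-436.3  126.     1.1]
```

View pics/s9.png

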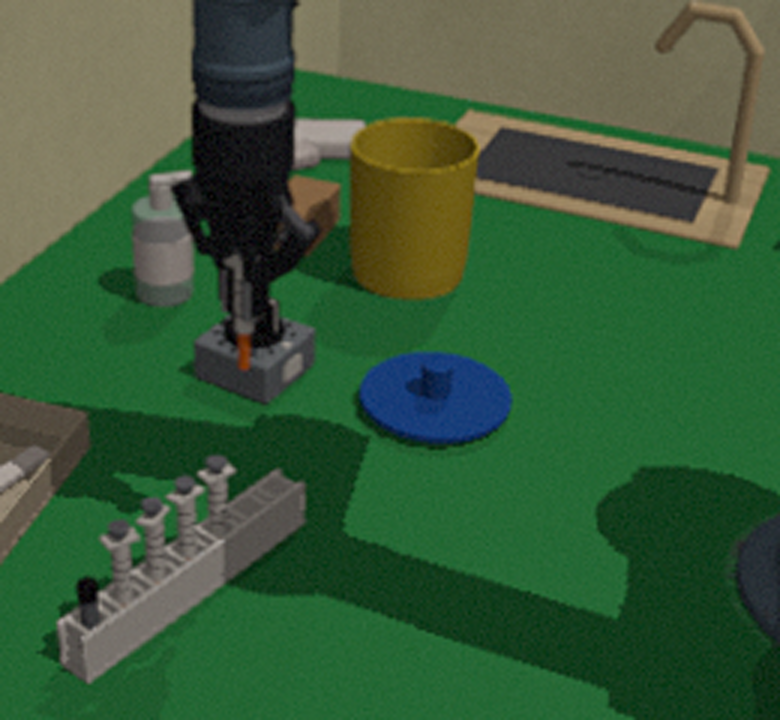

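View pics/t9.png

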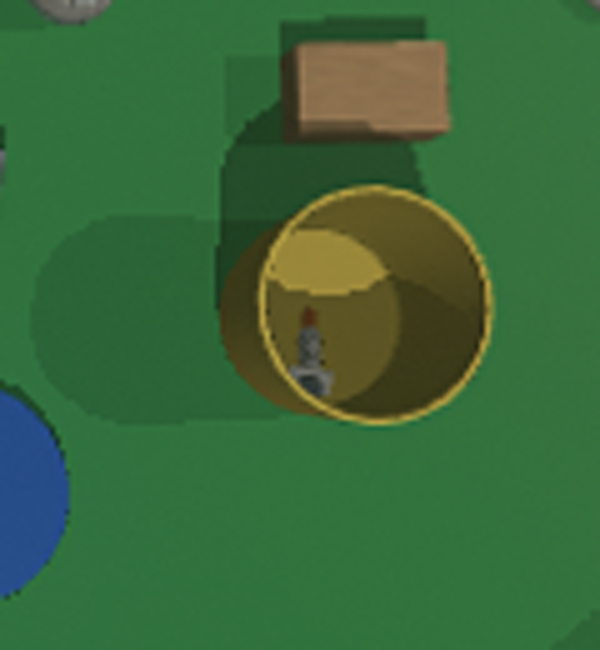

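```bash
python3 -c "
from h import *
m,f=loadm('t9');print(at('top',(280+377/5-.4,150+305/5-.4),.16,m))"
python3 -m crank '[[-0.015,0.006,0,0],[-0.045,0.018,0,0],[-0.085,0.033,0,0],[-0.125,0.049,0,0],[-0.165,0.065,0,0],[-0.205,0.081,0,0],[-0.245,0.096,0,0],[-0.285,0.112,0,0],[-0.325,0.128,0,0],[-0.365,0.143,0,0],[-0.405,0.159,0,0],[-0.44,0.173,0,0],[-0.461,0.181,0,0],[-0.471,0.185,0,0],[-0.471,0.185,0,0],[-0.471,0.185,0.02,0],[-0.471,0.185,0.04,0],[-0.471,0.185,0.044,0]]' | tail -4
python3 - <<'E'
from h import *
st();snap("side","s10",(180,60,440,240),3);snap("top","t10",(280,150,400,280),5)
E
```

```text
[[ 0.54223158 -0.33541104  0.16      ]]
tool_pos: [0.5493, -0.3329, 0.1879]
ee_rot: [2.489, 1.915, 0.006]
ft_force: [0.8, -0.6, -0.1]
gripper_width: 0.0132
t 23.88 tcp [ 0.5493 -0.3329  0.1879] w 0.0132 F [ 0.8 -0.6 -0.1]
x [0.256 0.967 0.002] y [ 0.967 -0.256  0.003] z [ 0.003  0.001 -1.   ] q [-0.65  0.53  0.21  1.25  0.    1.18]
```

View pics/s10.png

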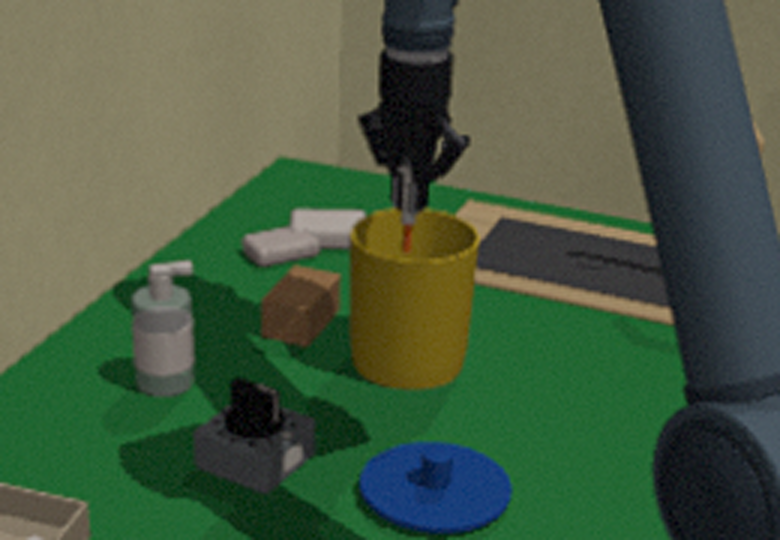

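View pics/t10.png

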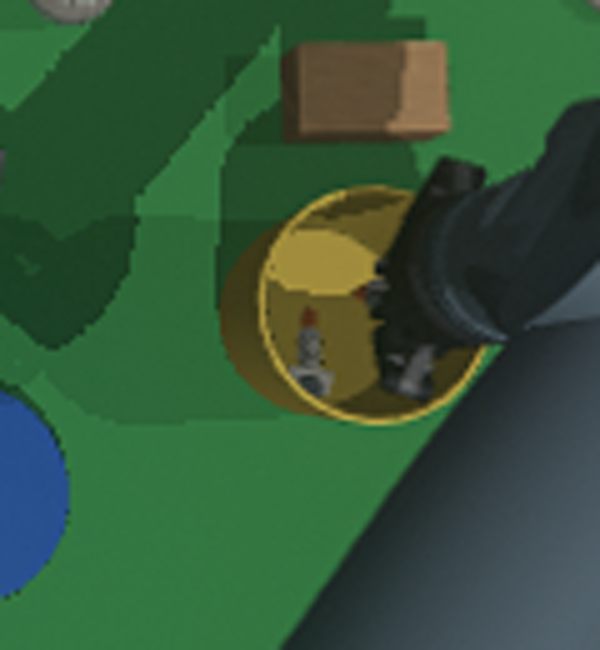

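```bash
python3 -m crank '[[0,0,0,0],[0,0,0,0],[0,0,0,0],[0,0,0,0],[0,0,-0.02,0],[0,0,-0.045,0],[0,0,-0.045,0]]' 45 | tail -1
python3 -m crank '[[0.02,-0.007,0,0],[0.06,-0.022,0,0],[0.11,-0.04,0,0],[0.16,-0.057,0,0],[0.21,-0.075,0,0],[0.26,-0.093,0,0],[0.31,-0.111,0,0],[0.36,-0.129,0,0],[0.41,-0.147,0,0],[0.455,-0.163,0,0],[0.49,-0.176,0.02,0],[0.507,-0.182,0.03,0],[0.507,-0.182,0.03,0],[0.507,-0.182,0.03,0]]' 100 | tail -4
python3 - <<'E'
from h import *
snap("top","t11",(280,150,400,280),5);binpos("t11")
go([.503,.204,.052],165)
E
```

```text
gripper_width: 0.0384
tool_pos: [0.5057, 0.2008, 0.2047]
ee_rot: [2.485, 1.909, 0.008]
ft_force: [-0.2, 0.0, 0.3]
gripper_width: 0.0855
bin bbox 324 187 54 48 right-edge-based [ 0.5424 -0.331   0.16  ]
t 26.65 tcp [0.506  0.2007 0.205 ] w 0.0855 F [ 0.2  0.  -0.3]
x [ 0.258  0.966 -0.001] y [ 0.966 -0.258  0.01 ] z [ 0.01  -0.003 -1.   ] q [ 0.26  0.32 -0.08  1.17 -0.01  2.1 ]
shift [  2.5  -5.3 152.9]
tool y heading -15.0 turn 0.0
```

View pics/t11.png

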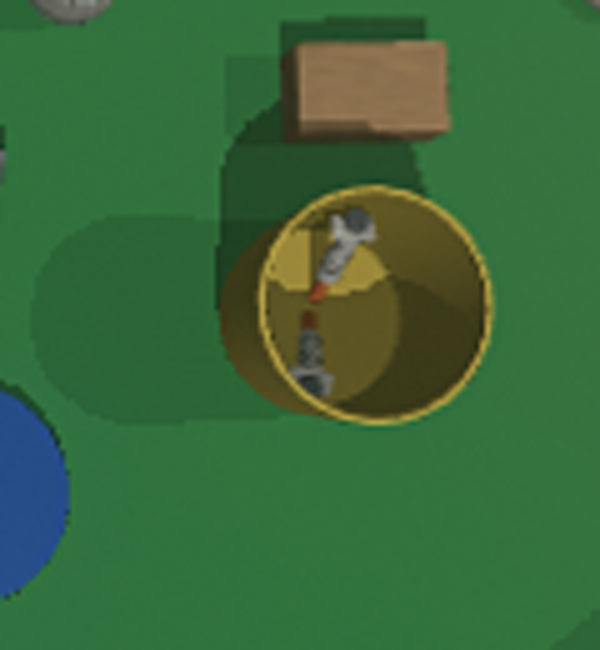

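```bash
python3 -m crank '[[0.002,-0.005,0.03,0],[0.002,-0.005,0.06,0],[0.002,-0.005,0.09,0],[0.002,-0.005,0.12,0],[0.002,-0.005,0.138,0],[0.002,-0.005,0.149,0],[0.002,-0.005,0.152,0],[0.002,-0.005,0.152,0]]' | tail -4
python3 -m crank '[[0,0,0,0],[0,0,0,0],[0,0,0,0],[0,0,0,0],[0,0,0,0],[0,0,0,0],[0,0,0,0]]' 0 | tail -4
python3 -m crank '[[0,0,-0.015,0],[0,0,-0.04,0],[0,0,-0.075,0],[0,0,-0.11,0],[0,0,-0.145,0],[0,0,-0.17,0],[0,0,-0.18,0],[0,0,-0.18,0]]' | tail -4
python3 - <<'E'
from h import *
snap("side","s12",(180,90,440,330),3);snap("top","t12");binpos("t12")
go([.535,-.345,.232])
E
```

```text
tool_pos: [0.5038, 0.2033, 0.0536]
ee_rot: [2.485, 1.907, 0.011]
ft_force: [-0.0, 0.8, 0.2]
gripper_width: 0.0855
tool_pos: [0.504, 0.2034, 0.0538]
ee_rot: [2.485, 1.907, 0.011]
ft_force: [-0.1, 0.5, 3.1]
gripper_width: 0.0142
tool_pos: [0.5022, 0.204, 0.2343]
ee_rot: [2.485, 1.907, 0.013]
ft_force: [-0.1, 0.6, 0.6]
gripper_width: 0.0134
bin bbox 324 187 54 48 right-edge-based [ 0.5424 -0.331   0.16  ]
t 29.62 tcp [0.5014 0.2037 0.2327] w 0.0137 F [-0.1 -0.5 -0. ]
x [ 0.259  0.966 -0.001] y [ 0.966 -0.259  0.01 ] z [ 0.009 -0.003 -1.   ] q [ 0.27  0.3  -0.03  1.24 -0.01  2.1 ]
shift [-521.4  174.4    2.9]
```

View pics/s12.png

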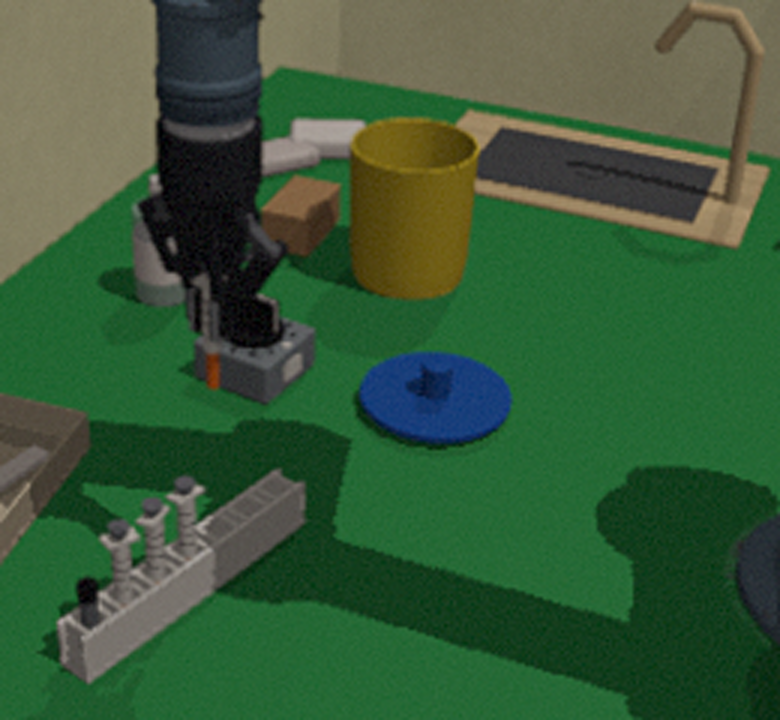

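```bash
python3 -m crank '[[-0.015,0.005,0,0],[-0.045,0.015,0,0],[-0.085,0.028,0,0],[-0.13,0.043,0,0],[-0.175,0.058,0,0],[-0.22,0.073,0,0],[-0.265,0.088,0,0],[-0.31,0.103,0,0],[-0.355,0.118,0,0],[-0.4,0.133,0,0],[-0.44,0.147,0,0],[-0.48,0.16,0,0],[-0.507,0.169,0,0],[-0.521,0.174,0,0],[-0.521,0.174,0,0],[-0.521,0.174,0.02,0],[-0.521,0.174,0.04,0],[-0.521,0.174,0.046,0],[-0.521,0.174,0.046,0]]' | tail -4
python3 - <<'E'
from h import *
st();snap("side","s13",(180,60,440,240),3);snap("top","t13",(280,150,400,280),5)
E
```

```text
tool_pos: [0.5348, -0.3437, 0.1889]
ee_rot: [2.486, 1.909, 0.008]
ft_force: [0.3, 0.2, 0.4]
gripper_width: 0.0134
t 32.0 tcp [ 0.5348 -0.3437  0.1889] w 0.0134 F [0.3 0.2 0.4]
x [ 0.258  0.966 -0.   ] y [ 0.966 -0.258  0.009] z [ 0.009 -0.003 -1.   ] q [-0.67  0.51  0.17  1.23  0.    1.16]
```

View pics/s13.png

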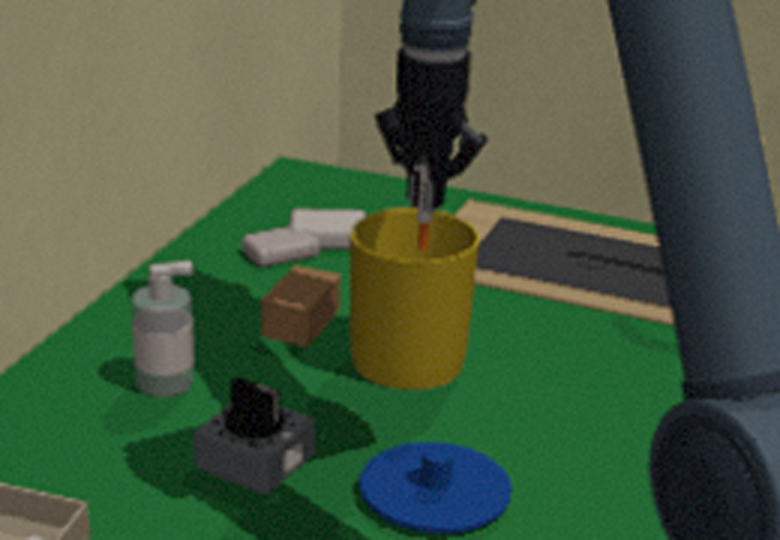

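View pics/t13.png

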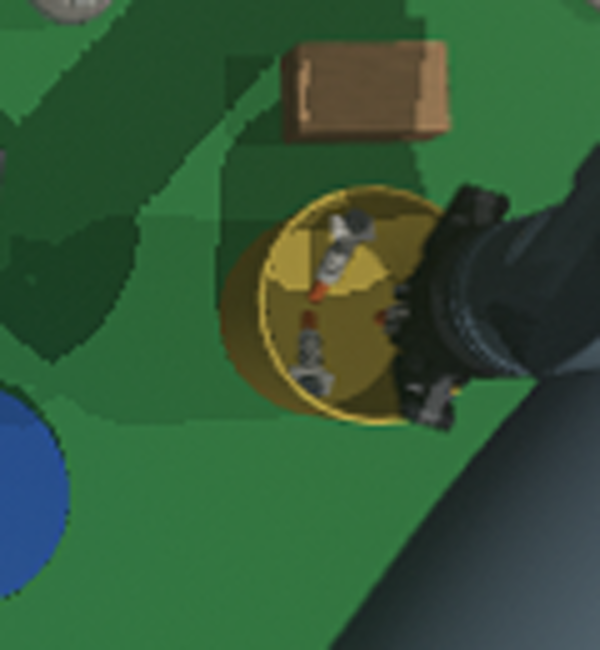

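```bash
python3 -m crank '[[0,0,0,0],[0,0,0,0],[0,0,0,0],[0,0,0,0],[0,0,-0.02,0],[0,0,-0.045,0],[0,0,-0.045,0]]' 45 | tail -1
python3 -m crank '[[0.02,-0.006,0,0],[0.06,-0.018,0,0],[0.11,-0.034,0,0],[0.16,-0.05,0,0],[0.21,-0.065,0,0],[0.26,-0.081,0,0],[0.31,-0.096,0,0],[0.36,-0.112,0,0],[0.41,-0.127,0,0],[0.46,-0.143,0,0],[0.51,-0.158,0,0],[0.54,-0.167,0.02,0],[0.557,-0.172,0.03,0],[0.557,-0.172,0.03,0],[0.557,-0.172,0.03,0]]' 100 | tail -4
python3 - <<'E'
from h import *
snap("top","t14",(280,150,400,280),5);binpos("t14")
go([.512,.2385,.052],165)
E
```

```text
gripper_width: 0.0383
tool_pos: [0.5145, 0.2359, 0.2028]
ee_rot: [2.482, 1.903, 0.01]
ft_force: [-0.0, 0.6, 0.7]
gripper_width: 0.0855
bin bbox 324 187 54 48 right-edge-based [ 0.5424 -0.331   0.16  ]
t 34.9 tcp [0.5147 0.2359 0.2032] w 0.0858 F [ 0.2 -0.7 -0.6]
x [ 0.26   0.966 -0.003] y [ 0.966 -0.26   0.016] z [ 0.015 -0.007 -1.   ] q [ 0.32  0.36 -0.02  1.18 -0.01  2.16]
shift [  2.3  -5.7 151.1]
tool y heading -15.1 turn -0.1
```

View pics/t14.png

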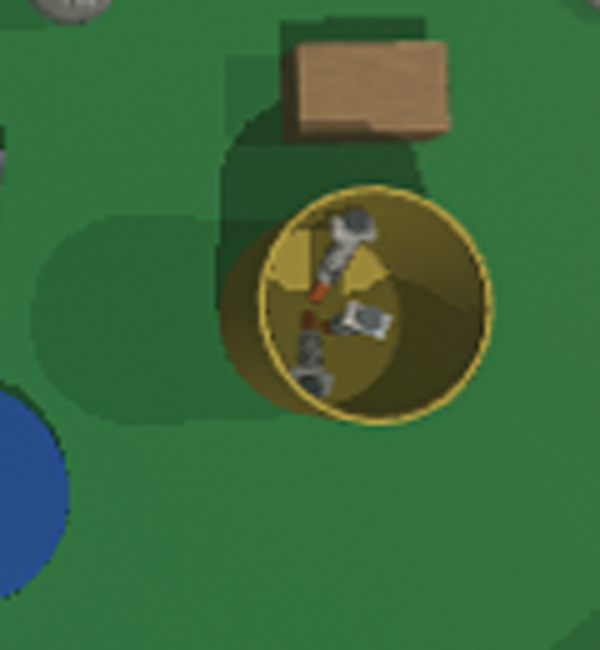

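```bash
python3 -m crank '[[0.002,-0.005,0.03,0],[0.002,-0.005,0.06,0],[0.002,-0.005,0.09,0],[0.002,-0.005,0.12,0],[0.002,-0.005,0.138,0],[0.002,-0.005,0.147,0],[0.002,-0.005,0.15,0],[0.002,-0.005,0.15,0]]' | tail -4
python3 -m crank '[[0,0,0,0],[0,0,0,0],[0,0,0,0],[0,0,0,0],[0,0,0,0],[0,0,0,0],[0,0,0,0]]' 0 | tail -4
python3 -m crank '[[0,0,-0.015,0],[0,0,-0.04,0],[0,0,-0.075,0],[0,0,-0.11,0],[0,0,-0.145,0],[0,0,-0.17,0],[0,0,-0.18,0],[0,0,-0.18,0]]' | tail -4
python3 - <<'E'
from h import *
snap("side","s15",(180,90,440,330),3);snap("top","t15",(280,150,400,280),5);binpos("t15")
go([.532,-.325,.232])
E
```

```text
tool_pos: [0.5133, 0.238, 0.0539]
ee_rot: [2.482, 1.901, 0.013]
ft_force: [-0.4, -0.2, 0.2]
gripper_width: 0.0851
tool_pos: [0.5135, 0.238, 0.0541]
ee_rot: [2.482, 1.901, 0.014]
ft_force: [0.6, -0.9, 2.7]
gripper_width: 0.0136
tool_pos: [0.5108, 0.2393, 0.2346]
ee_rot: [2.481, 1.901, 0.016]
ft_force: [-0.0, 0.1, -0.9]
gripper_width: 0.0132
bin bbox 324 187 54 48 right-edge-based [ 0.5424 -0.331   0.16  ]
t 37.88 tcp [0.51   0.239  0.2329] w 0.0136 F [ 0.5  0.2 -0.6]
x [ 0.26   0.966 -0.003] y [ 0.965 -0.26   0.016] z [ 0.015 -0.007 -1.   ] q [ 0.33  0.34  0.03  1.25 -0.01  2.17]
shift [-538.8  168.     5.4]
```

View pics/s15.png

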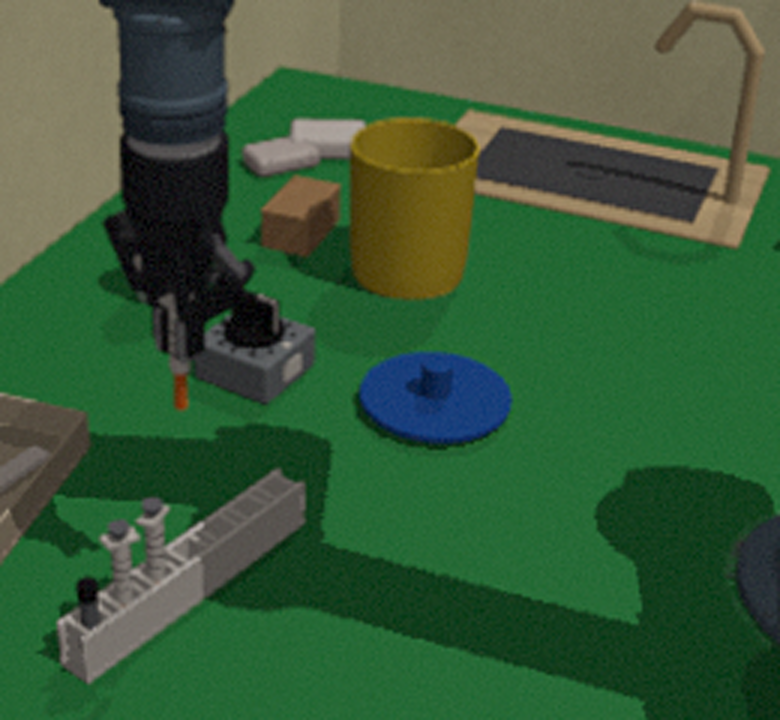

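View pics/t15.png

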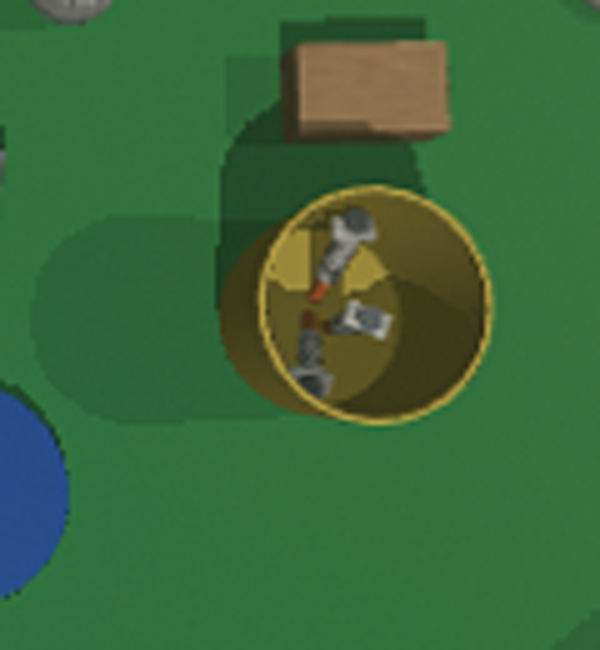

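```bash
python3 - <<'E'
from h import *
m,f=loadm("t15")
for p,z in [((368,320),.11),((310,380),.09),((355,222),.09)]: print(at("top",(280+p[0]/5,150+p[1]/5),z,m))
go([.545,-.298,.232])
E
```

```text
[[ 0.53480295 -0.3449811   0.11      ]]
[[ 0.49810279 -0.31400862  0.09      ]]
[[ 0.59682136 -0.3428021   0.09      ]]
t 37.88 tcp [0.51   0.239  0.2329] w 0.0136 F [ 0.5  0.2 -0.6]
x [ 0.26   0.966 -0.003] y [ 0.965 -0.26   0.016] z [ 0.015 -0.007 -1.   ] q [ 0.33  0.34  0.03  1.25 -0.01  2.17]
shift [-509.4  173.5    5.4]
```

```bash
python3 -m crank '[[-0.015,0.005,0,0],[-0.045,0.015,0,0],[-0.085,0.028,0,0],[-0.13,0.044,0,0],[-0.175,0.059,0,0],[-0.22,0.075,0,0],[-0.265,0.09,0,0],[-0.31,0.105,0,0],[-0.355,0.121,0,0],[-0.4,0.136,0,0],[-0.44,0.15,0,0],[-0.475,0.162,0,0],[-0.496,0.169,0,0],[-0.506,0.173,0,0],[-0.506,0.173,0,0],[-0.506,0.173,0.02,0],[-0.506,0.173,0.04,0],[-0.506,0.173,0.049,0],[-0.506,0.173,0.049,0]]' | tail -4
python3 - <<'E'
from h import *
st();snap("side","s16",(180,60,440,240),3);snap("top","t16",(280,150,400,280),5)
E
```

```text
tool_pos: [0.5457, -0.2938, 0.188]
ee_rot: [2.482, 1.904, 0.011]
ft_force: [-0.2, 0.4, -0.3]
gripper_width: 0.0134
t 40.25 tcp [ 0.5457 -0.2938  0.188 ] w 0.0134 F [-0.2  0.4 -0.3]
x [ 0.259  0.966 -0.003] y [ 0.966 -0.259  0.015] z [ 0.013 -0.006 -1.   ] q [-0.6   0.47  0.11  1.2   0.    1.24]
```

View pics/s16.png

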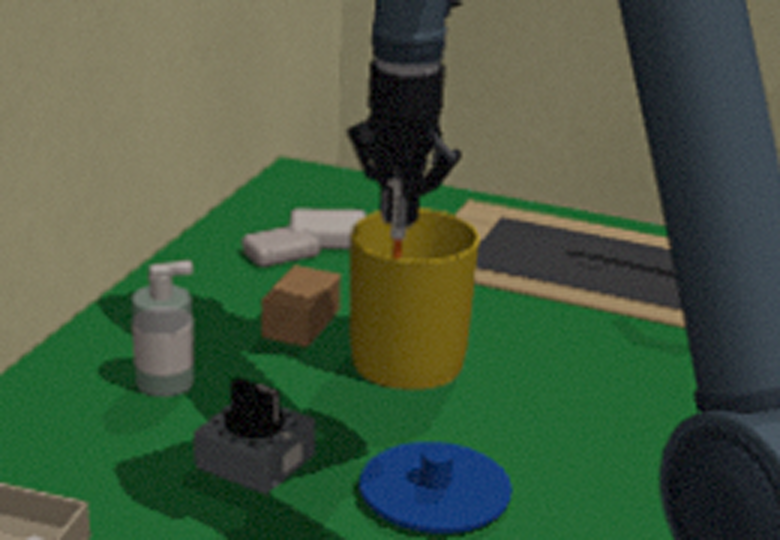

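```bash
python3 -m crank '[[0,0,0,0],[0,0,0,0],[0,0,0,0],[0,0,0,0],[0,0,-0.02,0],[0,0,-0.045,0],[0,0,-0.045,0]]' 45 | tail -1
python3 -m crank '[[0.02,-0.006,0,0],[0.06,-0.018,0,0],[0.11,-0.034,0,0],[0.16,-0.05,0,0],[0.21,-0.066,0,0],[0.26,-0.082,0,0],[0.31,-0.098,0,0],[0.36,-0.114,0,0],[0.41,-0.13,0,0],[0.46,-0.146,0,0],[0.5,-0.16,0,0],[0.53,-0.169,0.02,0],[0.541,-0.172,0.03,0],[0.541,-0.172,0.03,0],[0.541,-0.172,0.03,0]]' 100 | tail -4
python3 - <<'E'
from h import *
snap("top","t17",(280,150,400,280),5);binpos("t17");snap("wrist","w17")
go([.5215,.273,.052],165)
E
```

```text
gripper_width: 0.0387
tool_pos: [0.5219, 0.2707, 0.2002]
ee_rot: [2.478, 1.898, 0.014]
ft_force: [-0.6, -0.3, 0.4]
gripper_width: 0.0855
bin bbox 324 187 54 48 right-edge-based [ 0.5424 -0.331   0.16  ]
t 43.2 tcp [0.5224 0.2707 0.2007] w 0.0857 F [-0.3  0.5  0. ]
x [ 0.261  0.965 -0.005] y [ 0.965 -0.261  0.022] z [ 0.02 -0.01 -1.  ] q [ 0.38  0.4   0.04  1.19 -0.02  2.21]
shift [  2.7  -4.8 148.6]
tool y heading -15.1 turn -0.1
```

View pics/t17.png

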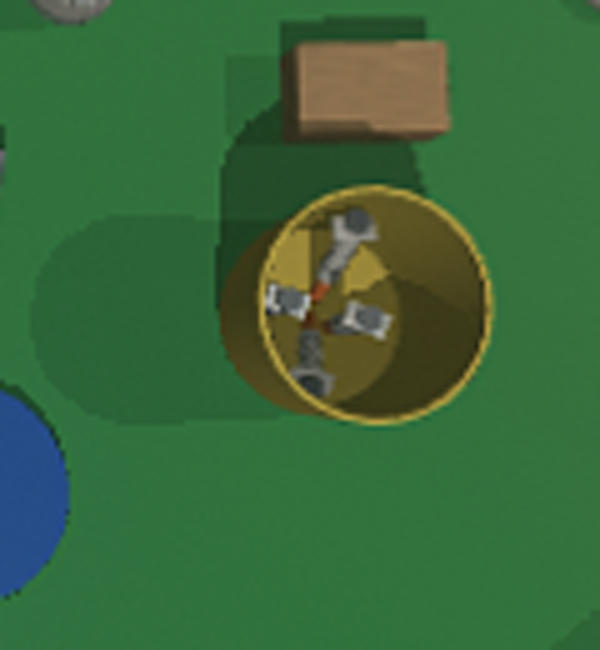

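View pics/w17.png

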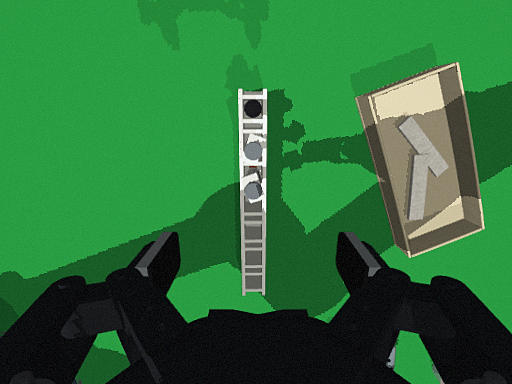

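```bash
python3 - <<'E'
from h import *
m,f=loadm("w17");print(at("wrist",[(253,191),(253.5,149)],.113,m).round(4))
E
python3 -m crank '[[0.002,-0.004,0.03,0],[0.002,-0.004,0.06,0],[0.002,-0.004,0.09,0],[0.002,-0.004,0.12,0],[0.002,-0.004,0.136,0],[0.002,-0.004,0.144,0],[0.002,-0.004,0.147,0],[0.002,-0.004,0.147,0]]' | tail -4
python3 -m crank '[[0,0,0,0],[0,0,0,0],[0,0,0,0],[0,0,0,0],[0,0,0,0],[0,0,0,0],[0,0,0,0],[0,0,-0.015,0],[0,0,-0.04,0],[0,0,-0.075,0],[0,0,-0.11,0],[0,0,-0.145,0],[0,0,-0.17,0],[0,0,-0.18,0],[0,0,-0.18,0]]' 0 | tail -4
python3 - <<'E'
from h import *
snap("side","s18",(180,90,440,330),3);snap("top","t18",(280,150,400,280),5);binpos("t18")
go([.562,-.352,.232])
E
```

```text
[[0.5211 0.2741 0.113 ]
 [0.5316 0.3105 0.113 ]]
tool_pos: [0.5227, 0.2724, 0.0544]
ee_rot: [2.478, 1.897, 0.017]
ft_force: [0.3, 0.2, 0.1]
gripper_width: 0.0855
tool_pos: [0.5191, 0.2743, 0.235]
ee_rot: [2.478, 1.897, 0.02]
ft_force: [0.3, 0.3, -0.9]
gripper_width: 0.0133
bin bbox 324 187 54 48 right-edge-based [ 0.5424 -0.331   0.16  ]
t 46.17 tcp [0.5183 0.2739 0.2332] w 0.0135 F [-0.6  0.7  0.6]
x [ 0.261  0.965 -0.005] y [ 0.965 -0.261  0.022] z [ 0.02 -0.01 -1.  ] q [ 0.39  0.39  0.1   1.27 -0.02  2.22]
shift [-592.7  205.6    8.5]
```

View pics/s18.png

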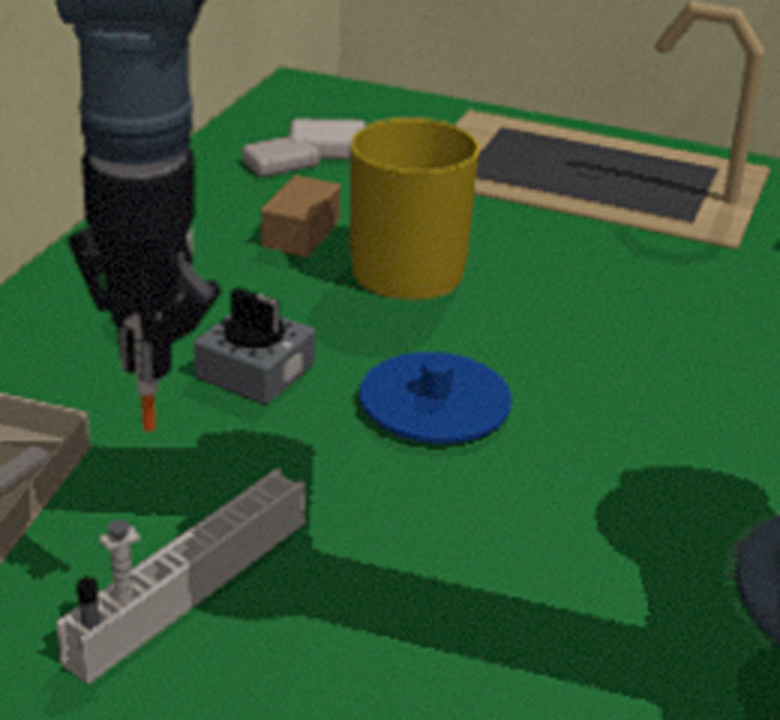

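```bash
python3 -m crank '[[-0.015,0.005,0,0],[-0.045,0.015,0,0],[-0.085,0.028,0,0],[-0.13,0.044,0,0],[-0.18,0.06,0,0],[-0.23,0.077,0,0],[-0.28,0.093,0,0],[-0.33,0.11,0,0],[-0.38,0.127,0,0],[-0.43,0.143,0,0],[-0.48,0.16,0,0],[-0.53,0.176,0,0],[-0.57,0.19,0.004,0],[-0.597,0.199,0.006,0],[-0.61,0.203,0.008,0],[-0.61,0.203,0.008,0],[-0.61,0.203,0.03,0],[-0.61,0.203,0.05,0],[-0.61,0.203,0.052,0],[-0.61,0.203,0.052,0]]' | tail -4
python3 - <<'E'
from h import *
st();snap("side","s19",(180,60,440,240),3);snap("top","t19",(280,150,400,280),5)
E
```

```text
tool_pos: [0.5559, -0.3676, 0.1893]
ee_rot: [2.478, 1.898, 0.015]
ft_force: [-0.1, 1.1, -0.1]
gripper_width: 0.0141
t 48.67 tcp [ 0.5559 -0.3676  0.1893] w 0.0141 F [-0.1  1.1 -0.1]
x [ 0.26   0.966 -0.005] y [ 0.965 -0.26   0.022] z [ 0.02 -0.01 -1.  ] q [-0.68  0.56  0.26  1.25  0.    1.15]
```

View pics/s19.png

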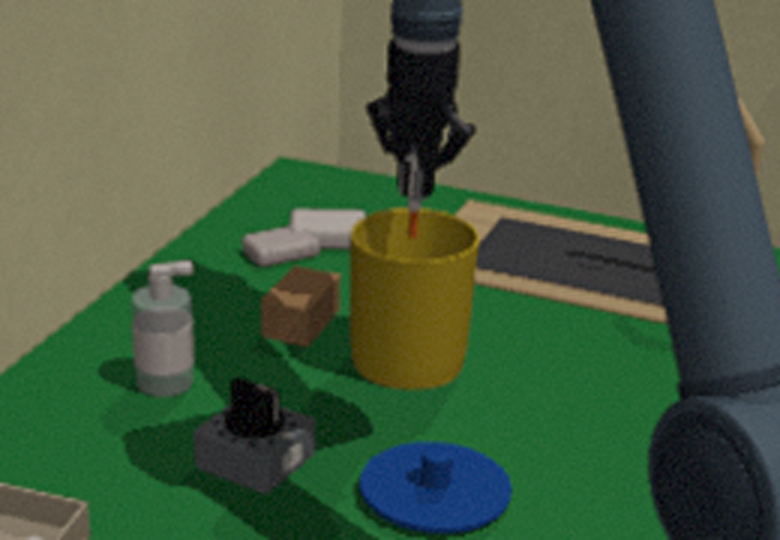

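View pics/t19.png

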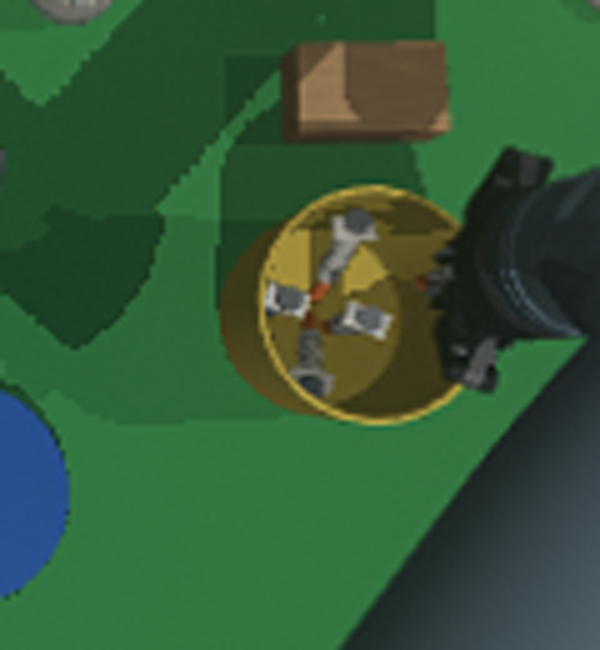

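```bash
python3 -m crank '[[0,0,0,0],[0,0,0,0],[0,0,0,0],[0,0,0,0],[0,0,-0.02,0],[0,0,-0.045,0],[0,0,-0.045,0]]' 45 | tail -1
python3 -m crank '[[0.02,-0.006,0,0],[0.06,-0.018,0,0],[0.11,-0.034,0,0],[0.165,-0.051,0,0],[0.22,-0.068,0,0],[0.275,-0.085,0,0],[0.33,-0.102,0,0],[0.385,-0.119,0,0],[0.44,-0.136,0,0],[0.495,-0.153,0,0],[0.55,-0.17,0,0],[0.6,-0.186,0.01,0],[0.635,-0.196,0.02,0],[0.647,-0.2,0.02,0],[0.647,-0.2,0.02,0],[0.647,-0.2,0.02,0]]' 100 | tail -4
python3 - <<'E'
from h import *
snap("top","t20",(280,150,400,280),5);binpos("t20");snap("wrist","w20")
go([.531,.309,.052],165)
E
```

```text
gripper_width: 0.0386
tool_pos: [0.5331, 0.3064, 0.2071]
ee_rot: [2.474, 1.892, 0.017]
ft_force: [0.3, -0.8, -0.1]
gripper_width: 0.0854
bin bbox 324 187 54 48 right-edge-based [ 0.5424 -0.331   0.16  ]
t 51.75 tcp [0.5332 0.3063 0.2074] w 0.0855 F [ 0.2  0.6 -0.1]
x [ 0.263  0.965 -0.007] y [ 0.965 -0.262  0.028] z [ 0.025 -0.014 -1.   ] q [ 0.43  0.45  0.13  1.23 -0.02  2.27]
shift [  3.1  -7.2 155.2]
tool y heading -15.2 turn -0.2
```

View pics/t20.png

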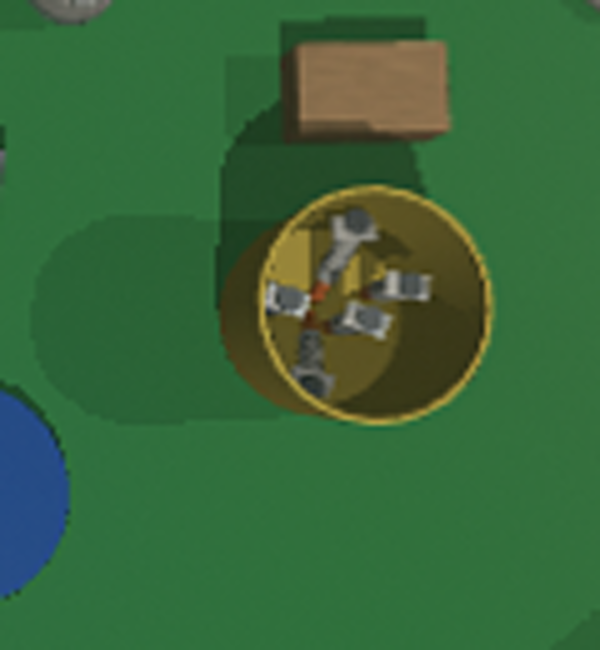

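View pics/w20.png

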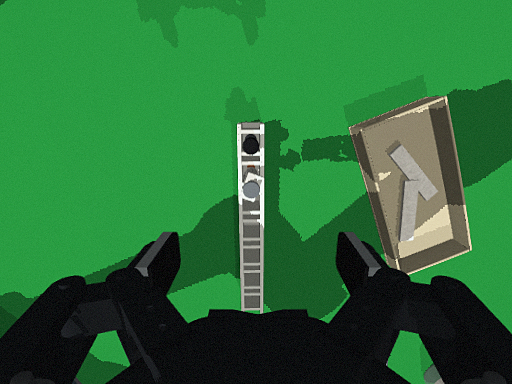

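```bash
python3 - <<'E'
from h import *
m,f=loadm("w20");print(at("wrist",[(251,190)],.113,m).round(4))
E
python3 -m crank '[[0.003,-0.007,0.03,0],[0.003,-0.007,0.06,0],[0.003,-0.007,0.09,0],[0.003,-0.007,0.12,0],[0.003,-0.007,0.142,0],[0.003,-0.007,0.15,0],[0.003,-0.007,0.154,0],[0.003,-0.007,0.154,0]]' | tail -4
python3 -m crank '[[0,0,0,0],[0,0,0,0],[0,0,0,0],[0,0,0,0],[0,0,0,0],[0,0,0,0],[0,0,0,0],[0,0,-0.015,0],[0,0,-0.04,0],[0,0,-0.075,0],[0,0,-0.11,0],[0,0,-0.145,0],[0,0,-0.17,0],[0,0,-0.18,0],[0,0,-0.18,0]]' 0 | tail -4
python3 - <<'E'
from h import *
snap("side","s21",(180,90,440,330),3);snap("top","t21",(280,150,400,280),5);binpos("t21")
go([.515,-.36,.232])
E
```

```text
[[0.5306 0.3089 0.113 ]]
tool_pos: [0.5318, 0.3089, 0.054]
ee_rot: [2.475, 1.891, 0.02]
ft_force: [-0.3, -0.4, 0.5]
gripper_width: 0.0854
tool_pos: [0.5273, 0.3115, 0.2345]
ee_rot: [2.475, 1.89, 0.021]
ft_force: [-0.9, -0.7, -0.4]
gripper_width: 0.0138
bin bbox 324 187 54 48 right-edge-based [ 0.5424 -0.331   0.16  ]
t 54.73 tcp [0.5265 0.311  0.2328] w 0.0138 F [-0.5  0.4 -0.5]
x [ 0.263  0.965 -0.008] y [ 0.964 -0.263  0.028] z [ 0.025 -0.015 -1.   ] q [ 0.44  0.44  0.18  1.29 -0.02  2.28]
shift [-650.4  165.2   10.3]
```

View pics/s21.png

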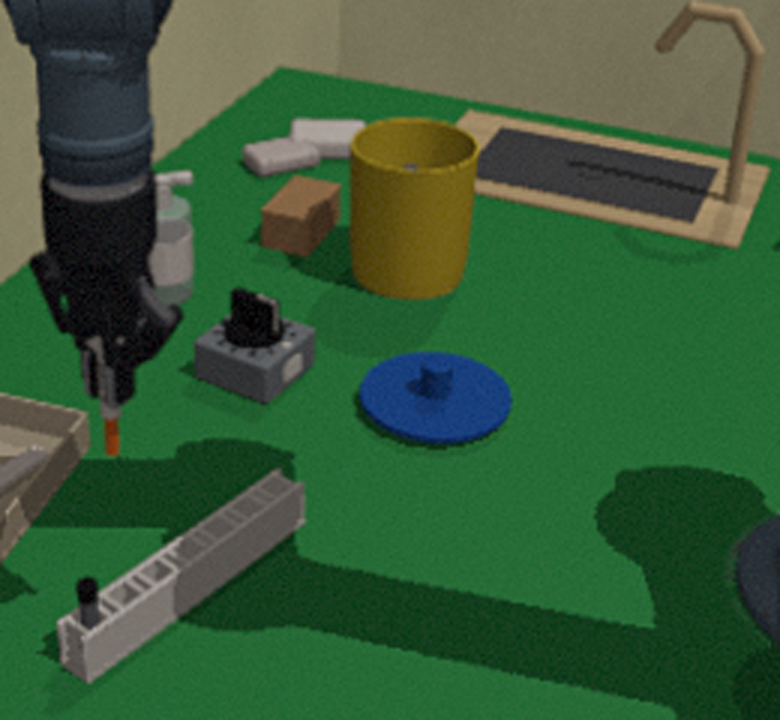

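```bash
python3 -m crank '[[-0.015,0.004,0,0],[-0.05,0.012,0,0],[-0.095,0.023,0,0],[-0.145,0.036,0.002,0],[-0.2,0.05,0.003,0],[-0.255,0.064,0.004,0],[-0.31,0.078,0.005,0],[-0.365,0.092,0.006,0],[-0.42,0.106,0.006,0],[-0.475,0.12,0.007,0],[-0.53,0.134,0.008,0],[-0.58,0.147,0.009,0],[-0.62,0.157,0.01,0],[-0.642,0.163,0.01,0],[-0.651,0.165,0.01,0],[-0.651,0.165,0.01,0],[-0.651,0.165,0.03,0],[-0.651,0.165,0.05,0],[-0.651,0.165,0.054,0],[-0.651,0.165,0.054,0]]' | tail -4
python3 - <<'E'
from h import *
st();snap("side","s22",(180,60,440,240),3);snap("top","t22",(280,150,400,280),5)
E
```

```text
tool_pos: [0.5157, -0.3603, 0.1886]
ee_rot: [2.475, 1.892, 0.017]
ft_force: [-0.0, -0.1, -0.2]
gripper_width: 0.0139
t 57.23 tcp [ 0.5157 -0.3603  0.1886] w 0.0139 F [-0.  -0.1 -0.2]
x [ 0.262  0.965 -0.007] y [ 0.965 -0.262  0.028] z [ 0.025 -0.014 -1.   ] q [-0.71  0.48  0.12  1.19  0.01  1.12]
```

View pics/s22.png

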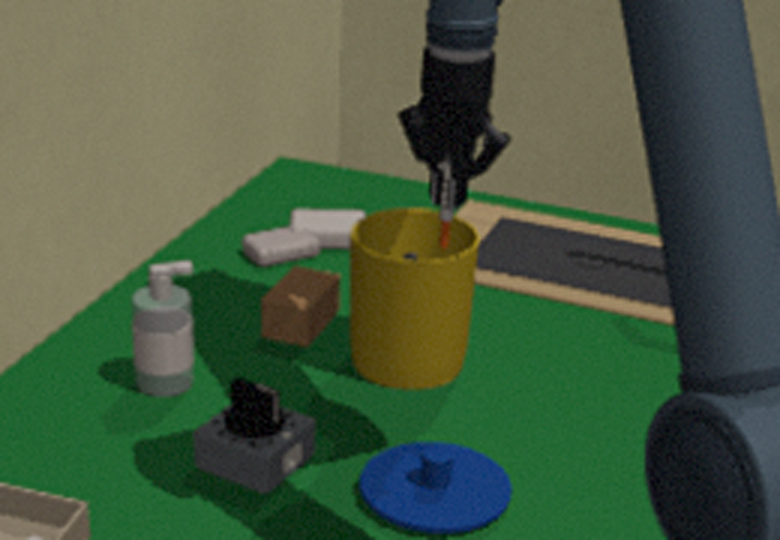

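View pics/t22.png

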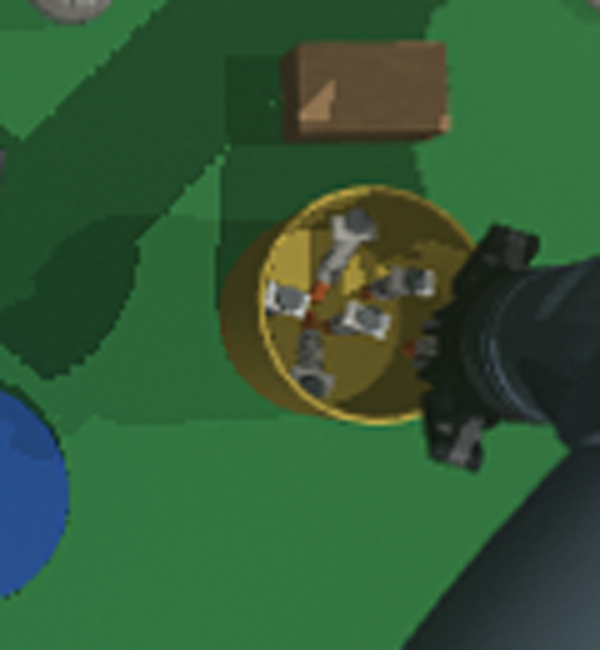

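```bash
python3 -m crank '[[0,0,0,0],[0,0,0,0],[0,0,0,0],[0,0,0,0],[0,0,-0.02,0],[0,0,-0.045,0],[0,0,-0.045,0]]' 45 | tail -1
python3 -m crank '[[0.02,-0.014,0,0],[0.055,-0.039,0,0],[0.095,-0.067,0,0],[0.135,-0.096,0,0],[0.175,-0.124,0,0],[0.205,-0.145,0.01,0],[0.226,-0.16,0.03,0],[0.226,-0.16,0.05,0],[0.226,-0.16,0.06,0],[0.226,-0.16,0.06,0]]' 100 | tail -4
python3 - <<'E'
from h import *
snap("top","t23",(280,150,400,280),5);binpos("t23");snap("wrist","w23");snap("side","s23",(180,90,440,330),3)
lidpos("w23","wrist",.016)
go([.4205,-.1,.0225])
E
```

```text
gripper_width: 0.0387
tool_pos: [0.4222, -0.1023, 0.1679]
ee_rot: [2.472, 1.889, 0.017]
ft_force: [0.2, 0.4, 0.5]
gripper_width: 0.0853
bin bbox 324 187 54 48 right-edge-based [ 0.5424 -0.331   0.16  ]
lid disc [ 0.4232 -0.0984] 0.0735
t 59.6 tcp [ 0.4235 -0.1029  0.1695] w 0.0855 F [-0.1 -0.1 -0.6]
x [ 0.263  0.965 -0.01 ] y [ 0.964 -0.263  0.034] z [ 0.03  -0.019 -0.999] q [-0.38  0.1  -0.45  0.99 -0.01  1.46]
shift [  3.6  -8.7 146.7]
```

View pics/t23.png

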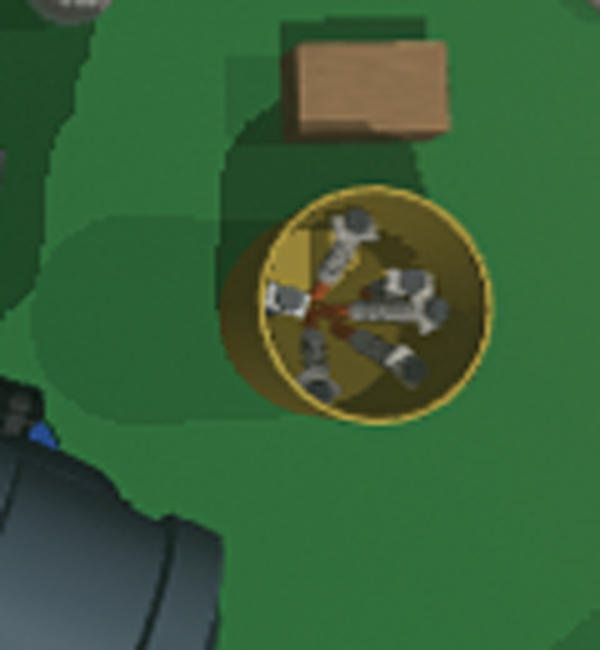

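View pics/w23.png

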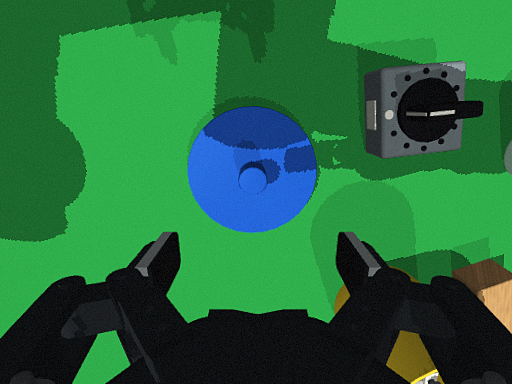

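View pics/s23.png

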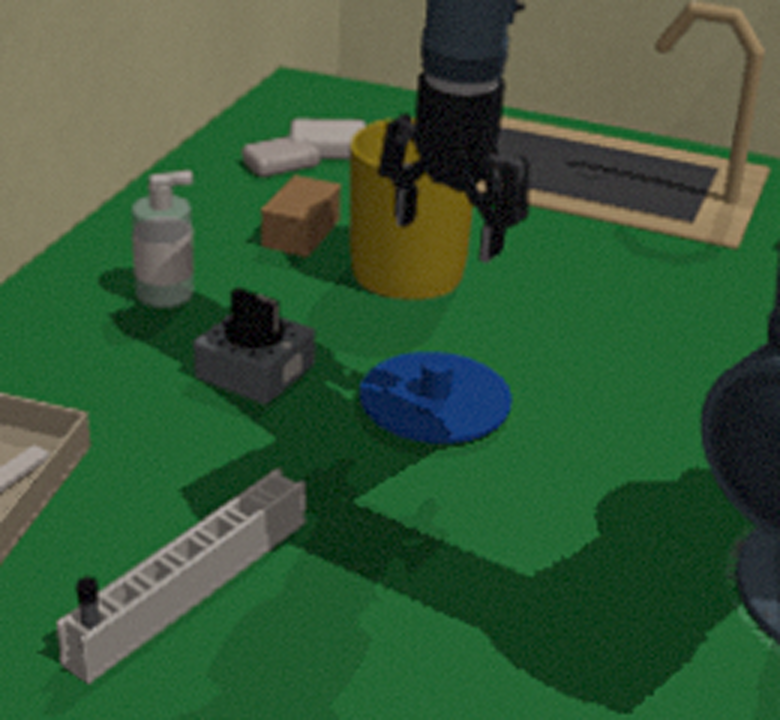

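```bash
python3 -m crank '[[0.003,-0.008,0.02,0],[0.003,-0.008,0.06,0]]' | tail -4
python3 -m crank '[[0,0,0.02,0],[0,0,0.02,0],[0,0,0.02,0]]' | tail -4
python3 - <<'E'
from h import *
go([.4225,-.099,.0225])
E
```

```text
tool_pos: [0.4208, -0.1002, 0.1108]
ee_rot: [2.466, 1.883, 0.025]
ft_force: [-0.8, -0.0, -0.7]
gripper_width: 0.0851
tool_pos: [0.4225, -0.1011, 0.0919]
ee_rot: [2.465, 1.882, 0.026]
ft_force: [0.7, -0.1, 0.1]
gripper_width: 0.0855
t 60.23 tcp [ 0.4225 -0.1011  0.0919] w 0.0855 F [ 0.7 -0.1  0.1]
x [ 0.264  0.965 -0.011] y [ 0.964 -0.263  0.042] z [ 0.038 -0.022 -0.999] q [-0.38  0.17 -0.59  0.77 -0.01  1.46]
shift [ 2.8 -3.4 69.3]
```

```bash
for i in 1 2; do python3 -m crank '[[0,0,-0.03,0],[0,0,-0.085,0]]' >/dev/null
python3 -m crank '[[0,0,0.01,0],[0,0,0.03,0],[0,0,0.05,0],[0,0,0.06,0],[0,0,0.065,0],[0,0,0.065,0],[0,0,0.065,0]]' | tail -4
python3 - <<'E'
from h import *
go([.4225,-.099,.0225])
E
done
```

```text
tool_pos: [0.4212, -0.1005, 0.1133]
ee_rot: [2.466, 1.882, 0.025]
ft_force: [-0.3, 0.5, 0.4]
gripper_width: 0.0856
t 61.35 tcp [ 0.4212 -0.1005  0.1133] w 0.0856 F [-0.3  0.5  0.4]
x [ 0.264  0.964 -0.011] y [ 0.964 -0.263  0.041] z [ 0.037 -0.021 -0.999] q [-0.38  0.14 -0.56  0.83 -0.01  1.46]
shift [ 2.8 -2.9 90.7]
tool_pos: [0.4193, -0.0996, 0.1336]
ee_rot: [2.468, 1.884, 0.023]
ft_force: [0.2, -0.2, -0.2]
gripper_width: 0.0853
t 62.48 tcp [ 0.4193 -0.0996  0.1336] w 0.0853 F [ 0.2 -0.2 -0.2]
x [ 0.264  0.964 -0.011] y [ 0.964 -0.263  0.038] z [ 0.034 -0.02  -0.999] q [-0.38  0.12 -0.53  0.89 -0.01  1.46]
shift [  2.6  -1.3 111.1]
```

```bash
python3 -m crank '[[0.003,-0.001,0.02,0],[0.003,-0.001,0.045,0],[0.003,-0.001,0.07,0],[0.003,-0.001,0.09,0],[0.003,-0.001,0.104,0],[0.003,-0.001,0.11,0],[0.003,-0.001,0.11,0],[0.003,-0.001,0.11,0]]' | tail -4
python3 -m crank '[[0,0,0,0],[0,0,0,0],[0,0,0,0],[0,0,0,0],[0,0,0,0],[0,0,0,0]]' 0 | tail -4
python3 - <<'E'
from h import *
st()
E
```

```text
tool_pos: [0.4235, -0.0989, 0.0243]
ee_rot: [2.467, 1.883, 0.024]
ft_force: [-0.2, -0.0, -0.5]
gripper_width: 0.0853
tool_pos: [0.4237, -0.099, 0.0249]
ee_rot: [2.467, 1.883, 0.024]
ft_force: [-0.6, 1.0, 6.9]
gripper_width: 0.0283
t 64.22 tcp [ 0.4237 -0.099   0.0249] w 0.0283 F [-0.6  1.   6.9]
x [ 0.264  0.964 -0.011] y [ 0.964 -0.263  0.04 ] z [ 0.036 -0.021 -0.999] q [-0.37  0.26 -0.68  0.59 -0.01  1.47]
```

```bash
python3 -m crank '[[0,0,-0.01,0],[0,0,-0.03,0],[0,0,-0.06,0],[0,0,-0.09,0],[0,0,-0.12,0],[0,0,-0.15,0],[0,0,-0.175,0],[0,0,-0.195,0],[0,0,-0.21,0],[0,0,-0.21,0],[0,0,-0.21,0]]' | tail -4
python3 - <<'E'
from h import *
snap("side","s24",(180,60,440,300),3);snap("top","t24",(280,150,400,280),5);binpos("t24")
go([.5422,-.334,.235])
E
```

```text
tool_pos: [0.4157, -0.0944, 0.2342]
ee_rot: [2.467, 1.883, 0.023]
ft_force: [-0.3, -0.3, -1.4]
gripper_width: 0.0283
bin bbox 324 187 54 48 right-edge-based [ 0.5424 -0.331   0.16  ]
t 65.7 tcp [ 0.4155 -0.0943  0.2339] w 0.0285 F [-1.3  0.7 -1.8]
x [ 0.264  0.964 -0.011] y [ 0.964 -0.263  0.038] z [ 0.034 -0.02  -0.999] q [-0.37  0.04 -0.34  1.15 -0.01  1.47]
shift [-197.7  185.3    8.1]
```

View pics/s24.png

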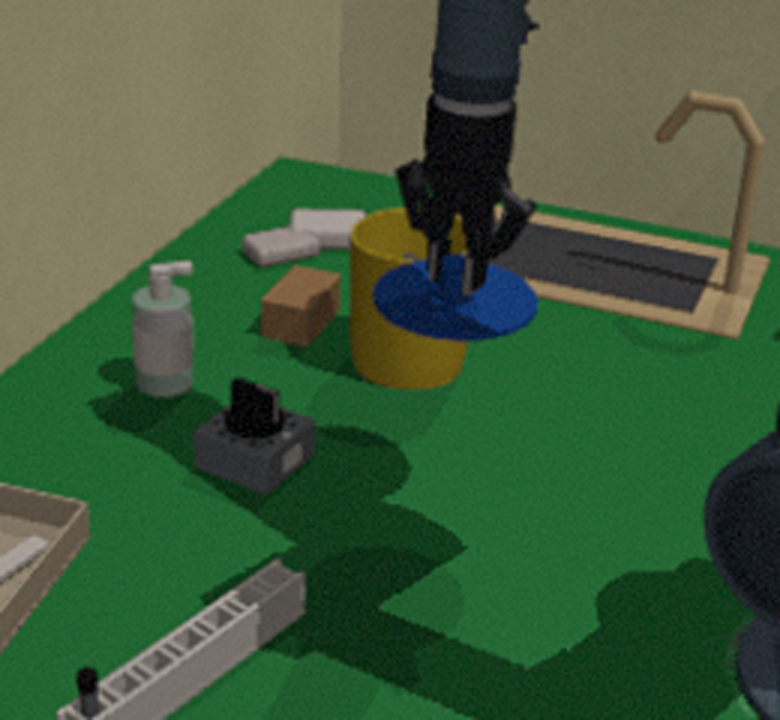

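View pics/t24.png

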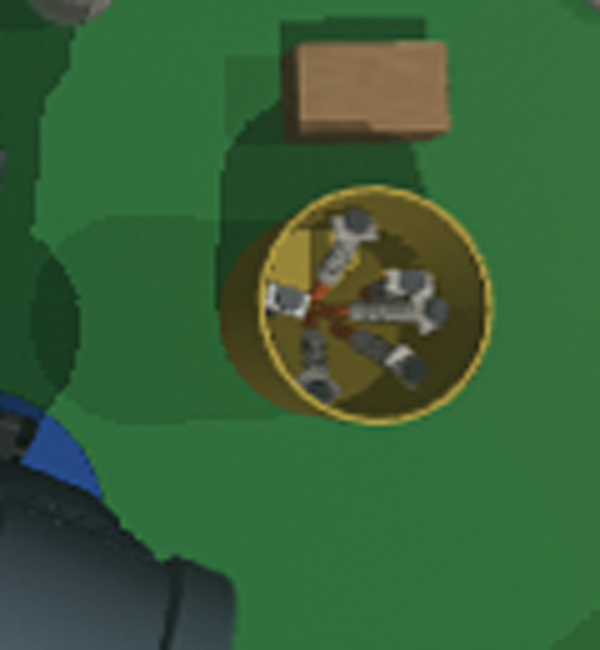

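```bash
python3 -m crank '[[-0.012,0.011,0,0],[-0.032,0.03,0.001,0],[-0.057,0.054,0.002,0],[-0.082,0.078,0.003,0],[-0.107,0.101,0.004,0],[-0.132,0.125,0.005,0],[-0.157,0.148,0.006,0],[-0.176,0.166,0.007,0],[-0.19,0.18,0.008,0],[-0.196,0.185,0.008,0],[-0.196,0.185,0.008,0],[-0.196,0.185,0.008,0]]' | tail -4
python3 - <<'E'
from h import *
snap("side","s25",(180,60,440,300),3);snap("top","t25",(280,150,400,280),5)
go([.542,-.332,.195]);go([.542,-.332,.178])
E
```

```text
tool_pos: [0.5421, -0.3317, 0.235]
ee_rot: [2.468, 1.885, 0.023]
ft_force: [-0.2, -0.1, -1.3]
gripper_width: 0.0282
t 67.3 tcp [ 0.5422 -0.3316  0.2353] w 0.0284 F [ 0.2  0.1 -0. ]
x [ 0.263  0.965 -0.011] y [ 0.964 -0.263  0.038] z [ 0.034 -0.02  -0.999] q [-0.65  0.47  0.23  1.29  0.    1.19]
shift [ 0.  -1.6 40.2]
t 67.3 tcp [ 0.5422 -0.3316  0.2353] w 0.0284 F [ 0.2  0.1 -0. ]
x [ 0.263  0.965 -0.011] y [ 0.964 -0.263  0.038] z [ 0.034 -0.02  -0.999] q [-0.65  0.47  0.23  1.29  0.    1.19]
shift [ 0.2 -2.3 57.2]
```

View pics/s25.png

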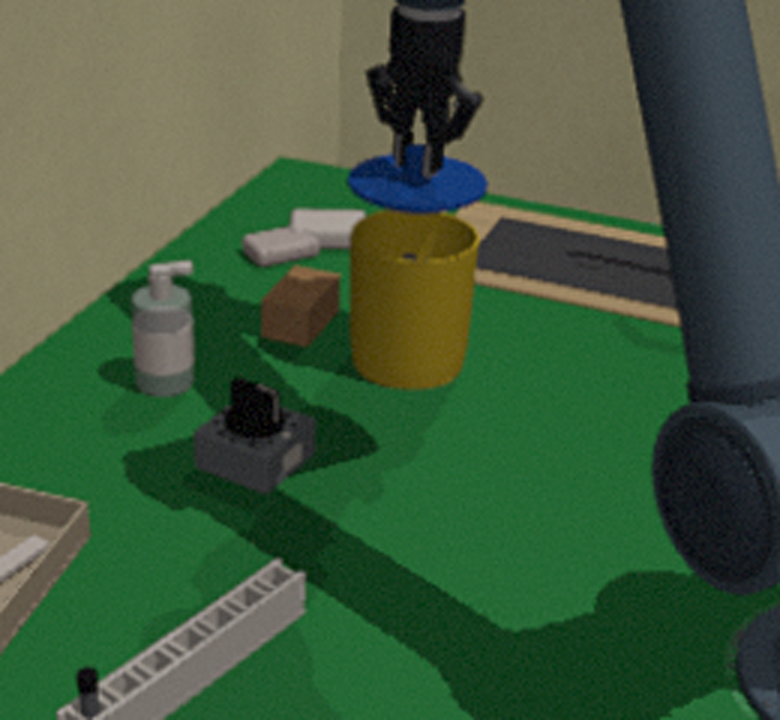

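View pics/t25.png

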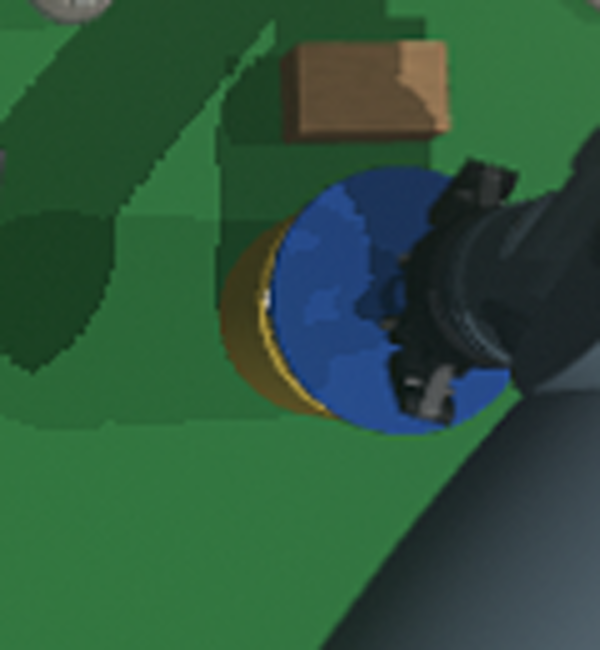

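```bash
python3 -m crank '[[0,-0.001,0.008,0],[0,-0.001,0.018,0],[0,-0.002,0.028,0],[0,-0.002,0.038,0],[0,-0.002,0.044,0],[0,-0.002,0.049,0],[0,-0.002,0.052,0],[0,-0.002,0.052,0]]' | tail -4
python3 - <<'E'
from h import *
snap("side","s26",(180,60,440,300),3);st()
E
```

```text
tool_pos: [0.542, -0.3321, 0.1831]
ee_rot: [2.468, 1.885, 0.023]
ft_force: [0.4, -0.2, -0.7]
gripper_width: 0.0283
t 68.35 tcp [ 0.5421 -0.3322  0.1834] w 0.0285 F [-0.2  0.7 -0.9]
x [ 0.263  0.965 -0.011] y [ 0.964 -0.263  0.038] z [ 0.034 -0.02  -0.999] q [-0.65  0.48  0.12  1.17  0.    1.19]
```

View pics/s26.png

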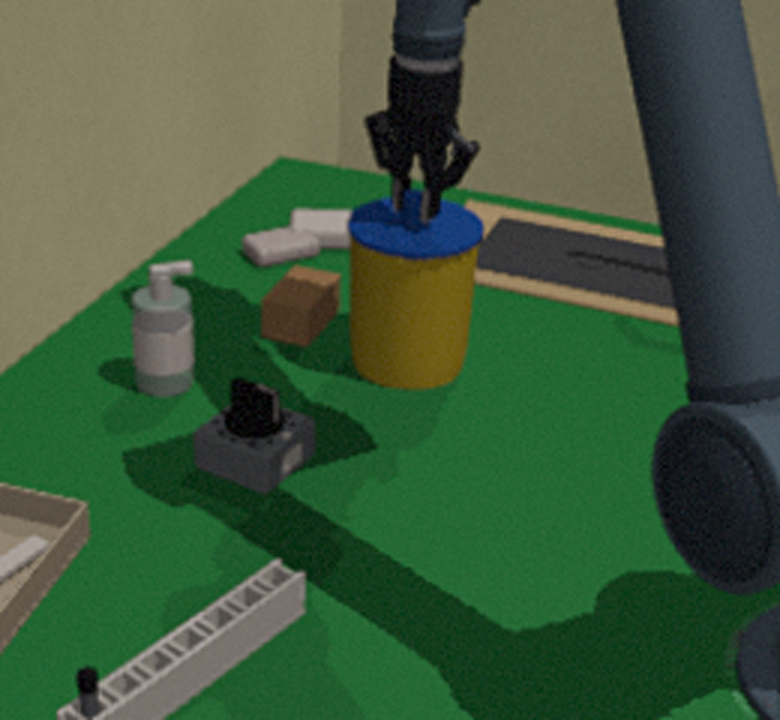

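No contact forces yet and the plug is inside the mouth. Lower 4 mm more, then release.

```bash
python3 -m crank '[[0,0,0.002,0],[0,0,0.004,0],[0,0,0.004,0],[0,0,0.004,0]]' | tail -4
python3 -m crank '[[0,0,0,0],[0,0,0,0],[0,0,0,0],[0,0,0,0],[0,0,-0.01,0],[0,0,-0.03,0],[0,0,-0.06,0],[0,0,-0.09,0],[0,0,-0.1,0],[0,0,-0.1,0]]' 100 | tail -4
python3 - <<'E'
from h import *
snap("side","s27",(180,60,440,300),3);snap("wrist","w27");snap("top","t27",(280,150,400,280),5)
lidpos("w27","wrist",.168)
go([.605,-.078,.2],82)
E
```

```text
tool_pos: [0.5423, -0.3323, 0.1794]
ee_rot: [2.467, 1.884, 0.023]
ft_force: [-0.0, 0.3, -1.4]
gripper_width: 0.0289
tool_pos: [0.5392, -0.3306, 0.28]
ee_rot: [2.466, 1.883, 0.023]
ft_force: [0.0, 1.1, 0.3]
gripper_width: 0.0854
lid disc [ 0.5425 -0.3321] 0.0736
t 70.25 tcp [ 0.5383 -0.3299  0.2778] w 0.0853 F [ 0.2 -0.4 -0.1]
x [ 0.263  0.965 -0.01 ] y [ 0.964 -0.263  0.036] z [ 0.032 -0.019 -0.999] q [-0.65  0.46  0.33  1.4   0.    1.18]
shift [261.3  -4.7  75.1]
tool y heading -15.2 turn 82.8
```

View pics/s27.png

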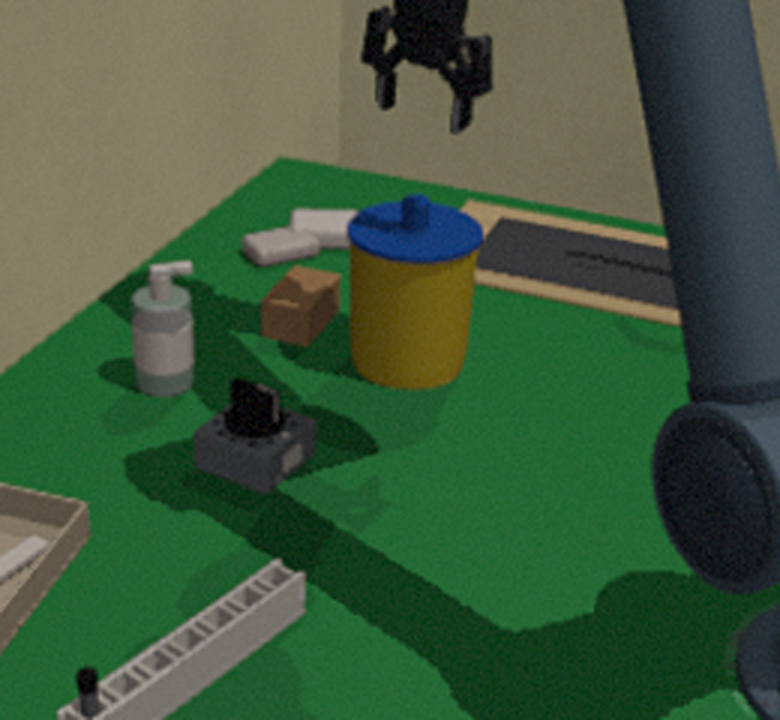

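View pics/w27.png

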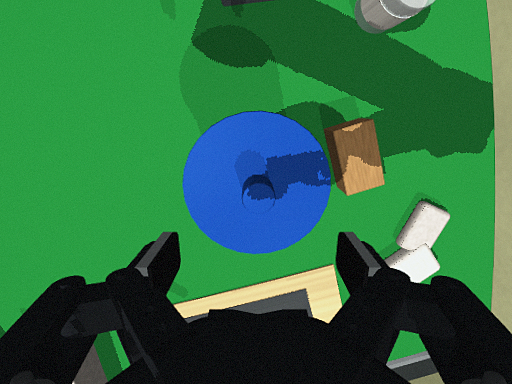

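View pics/t27.png

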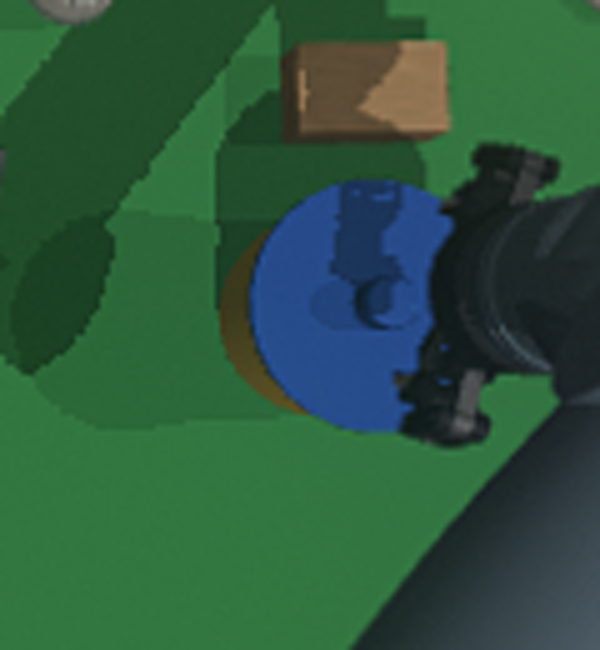

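```bash
python3 -m crank '[[0.015,0,0,-5],[0.045,0,0,-14],[0.08,0,0,-24],[0.115,-0.001,0,-34],[0.15,-0.002,0.02,-44],[0.185,-0.003,0.04,-54],[0.215,-0.004,0.055,-64],[0.24,-0.005,0.065,-74],[0.255,-0.005,0.075,-84],[0.261,-0.005,0.075,-93],[0.261,-0.005,0.075,-97.2],[0.261,-0.005,0.075,-97.2],[0.261,-0.005,0.075,-97.2]]' | tail -4
python3 - <<'E'
from h import *
st();snap("wrist","w28");snap("top","t28",(230,150,300,220),8)
E
```

```text
tool_pos: [0.6042, -0.0782, 0.1994]
ee_rot: [0.22, 3.102, -0.026]
ft_force: [-0.1, -0.4, -0.3]
gripper_width: 0.0852
t 71.88 tcp [ 0.6042 -0.0782  0.1994] w 0.0852 F [-0.1 -0.4 -0.3]
x [-0.989  0.141 -0.033] y [ 0.142  0.99  -0.014] z [ 0.031 -0.019 -0.999] q [-0.23  0.43  0.07  1.18 -0.01 -0.09]
```

View pics/w28.png

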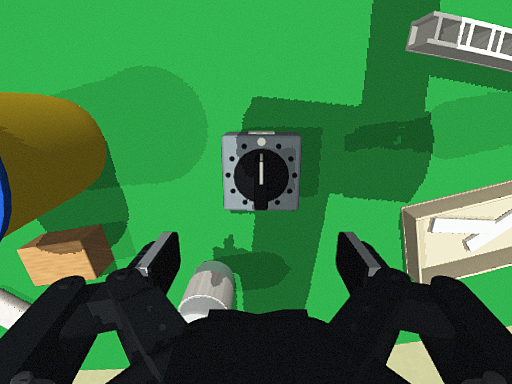

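```bash
python3 - <<'E'
from h import *
m,f=loadm("w28")
cv2.imwrite("pics/w28z.png",cv2.resize(f[115:230,200:320],None,fx=5,fy=5,interpolation=cv2.INTER_CUBIC)[:,:,::-1])
E
```

```text
(no output)
```

View pics/w28z.png

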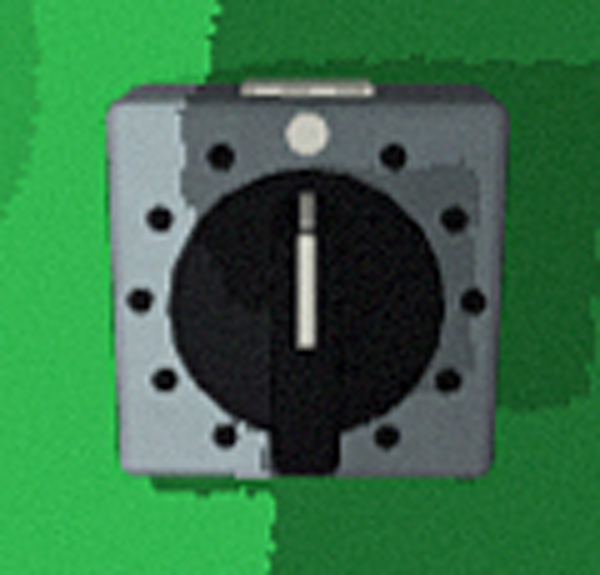

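```bash
python3 - <<'E'
from h import *
m,f=loadm("w28")
P=lambda u,v:(200+(u+.5)/5-.5,115+(v+.5)/5-.5)
d=[(222,156),(394,156),(162,218),(455,218),(141,300),(473,300),(165,380),(448,379),(226,435),(386,436),(307,133)]
w=at("wrist",[P(*p) for p in d],.045,m)
A=np.c_[2*w[:,:2],np.ones(len(w))];s=np.linalg.lstsq(A,(w[:,:2]**2).sum(1),rcond=None)[0];print("centre",s[:2],"r",np.sqrt(s[2]+s[0]**2+s[1]**2))
for a,b in ((5,4),(1,0),(3,2),(7,6)): v=w[b]-w[a];print(np.degrees(np.arctan2(v[1],v[0])))
l=at("wrist",[P(306,235),P(306,348)],.09,m);print(l);v=l[1]-l[0];print(np.degrees(np.arctan2(v[1],v[0])),np.linalg.norm(v))
go([s[0],s[1],.07],82)
E
```

```text
centre [ 0.60853904 -0.07542285] r 0.038077215652926766
-97.88285909469751
-97.95426456511663
-97.92366310117606
-97.62764998872206
[[ 0.58398908 -0.07218791  0.09      ]
 [ 0.60633033 -0.07527953  0.09      ]]
-7.878653322472603 0.022554155815905214
t 71.97 tcp [ 0.6044 -0.0783  0.1998] w 0.0855 F [ 0.7 -0.1  0.1]
x [-0.989  0.141 -0.034] y [ 0.141  0.99  -0.014] z [ 0.032 -0.019 -0.999] q [-0.23  0.43  0.07  1.18 -0.01 -0.09]
shift [  0.7   5.3 129.8]
tool y heading 81.9 turn -0.1
```

```bash
python3 -m crank '[[0.001,0.005,0.03,0],[0.001,0.005,0.06,0],[0.001,0.005,0.09,0],[0.001,0.005,0.115,0],[0.001,0.005,0.13,0],[0.001,0.005,0.135,0],[0.001,0.005,0.135,0]]' | tail -4
python3 - <<'E'
from h import *
go([.6085,-.0755,.064],82.1)
E
```

```text
tool_pos: [0.6087, -0.0759, 0.0652]
ee_rot: [0.22, 3.1, -0.026]
ft_force: [-0.3, -0.3, -0.2]
gripper_width: 0.0853
t 72.85 tcp [ 0.6087 -0.0759  0.0652] w 0.0853 F [-0.3 -0.3 -0.2]
x [-0.989  0.141 -0.035] y [ 0.141  0.99  -0.014] z [ 0.032 -0.019 -0.999] q [-0.22  0.52 -0.14  0.87 -0.01 -0.08]
shift [0.3 0.3 1.1]
tool y heading 81.9 turn -0.2
```

```bash
python3 -m crank '[[0,0,0,0],[0,0,0,0],[0,0,0,0],[0,0,0,0],[0,0,0,0],[0,0,0,0],[0,0,0,0]]' 0 | tail -4
python3 - <<'E'
from h import *
go([.6085,-.0755,.064],82.1)
E
```

```text
tool_pos: [0.6087, -0.0772, 0.0658]
ee_rot: [0.222, 3.1, -0.029]
ft_force: [-3.0, -4.9, 3.2]
gripper_width: 0.0129
t 73.72 tcp [ 0.6087 -0.0772  0.0658] w 0.0129 F [-3.  -4.9  3.2]
x [-0.989  0.142 -0.035] y [ 0.142  0.99  -0.016] z [ 0.032 -0.021 -0.999] q [-0.22  0.52 -0.14  0.87 -0.01 -0.08]
shift [0.5 1.6 1.7]
tool y heading 81.8 turn -0.3
```

```bash
python3 -m crank '[[0,0,0,3],[0,0,0,9],[0,0,0,16],[0,0,0,23],[0,0,0,30],[0,0,0,37],[0,0,0,44],[0,0,0,51],[0,0,0,58],[0,0,0,65],[0,0,0,72],[0,0,0,79],[0,0,0,86],[0,0,0,90],[0,0,0,90],[0,0,0,90]]' | tail -4
python3 - <<'E'
from h import *
st();print(r.read_state()["torque"]);snap("top","t30",(230,150,300,220),8);snap("side","s30",(220,120,340,240),5)
E
```

```text
tool_pos: [0.6076, -0.0779, 0.0657]
ee_rot: [2.345, 2.034, 0.012]
ft_force: [-3.6, -3.7, 5.5]
gripper_width: 0.013
t 75.72 tcp [ 0.6076 -0.0779  0.0657] w 0.013 F [-3.6 -3.7  5.5]
x [ 0.142  0.99  -0.019] y [ 0.989 -0.141  0.033] z [ 0.03  -0.023 -0.999] q [-0.22  0.52 -0.14  0.88 -0.02  1.49]
[-0.99317404  1.77309989 -0.02443382]
```

View pics/s30.png

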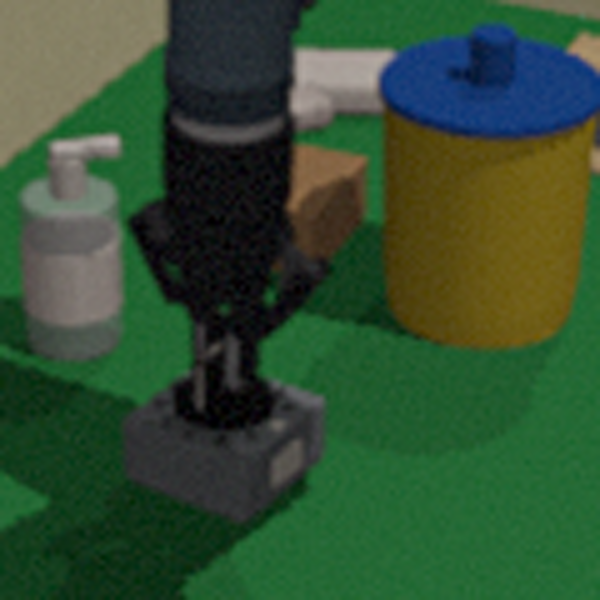

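```bash
python3 -m crank '[[0,0,0,3],[0,0,0,9],[0,0,0,16],[0,0,0,23],[0,0,0,30],[0,0,0,37],[0,0,0,44],[0,0,0,51],[0,0,0,58],[0,0,0,65],[0,0,0,72],[0,0,0,79],[0,0,0,86],[0,0,0,90],[0,0,0,90],[0,0,0,90]]' | tail -4
python3 -c "
from h import *
st()"
python3 -m crank '[[0,0,0,0],[0,0,0,0],[0,0,0,0],[0,0,0,0],[0,0,-0.01,0],[0,0,-0.04,0],[0,0,-0.08,0],[0,0,-0.12,0],[0,0,-0.135,0],[0,0,-0.135,0]]' 100 | tail -4
python3 - <<'E'
from h import *
st();m=snap("wrist","w31");snap("top","t31",(230,150,300,220),8);snap("side","s31",(180,60,440,300),3)
m,f=loadm("w31")
p=proj("wrist",[[.608,-.076,.07]],m)[0].astype(int);print(p)
E
```

```text
tool_pos: [0.6077, -0.0773, 0.0656]
ee_rot: [3.114, -0.219, 0.05]
ft_force: [-0.7, -0.5, 3.0]
gripper_width: 0.0129
t 77.83 tcp [ 0.6077 -0.0773  0.0656] w 0.0129 F [-0.7 -0.5  3. ]
x [ 0.99  -0.14   0.033] y [-0.14  -0.99   0.017] z [ 0.03  -0.022 -0.999] q [-0.22  0.52 -0.14  0.88 -0.01  3.06]
tool_pos: [0.6044, -0.0746, 0.2017]
ee_rot: [3.114, -0.219, 0.054]
ft_force: [-0.4, -0.5, -0.7]
gripper_width: 0.0856
t 79.08 tcp [ 0.6044 -0.0746  0.2017] w 0.0856 F [-0.4 -0.5 -0.7]
x [ 0.99  -0.14   0.036] y [-0.14  -0.99   0.017] z [ 0.033 -0.022 -0.999] q [-0.22  0.42  0.07  1.18 -0.01  3.06]
[257 182]
```

View pics/w31.png

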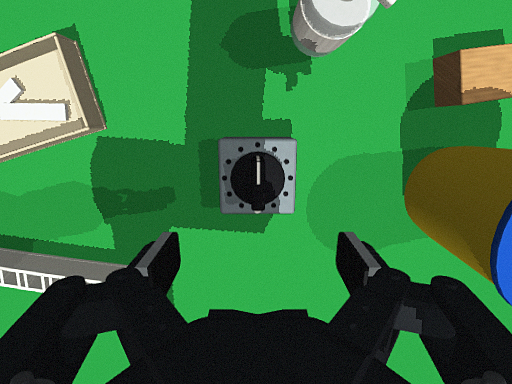

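View pics/s31.png

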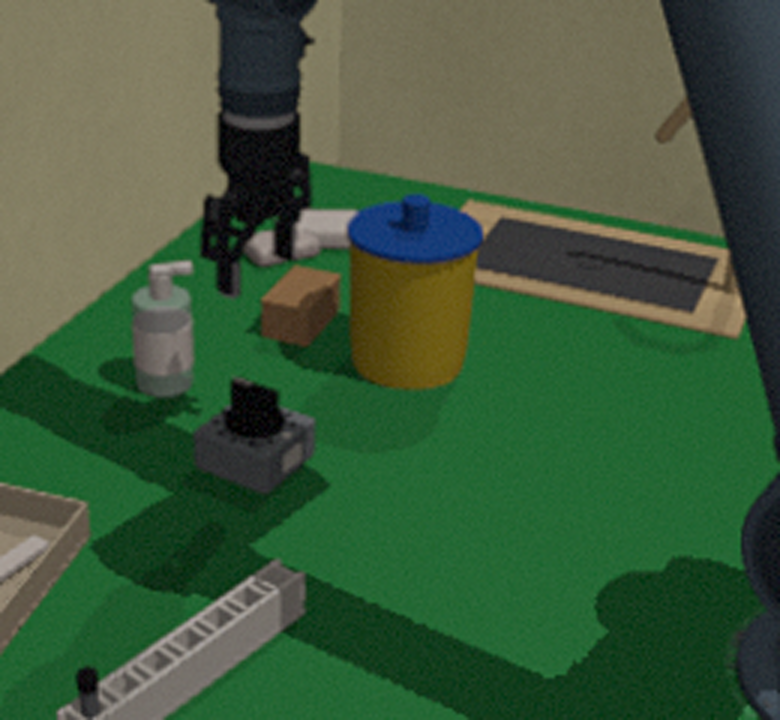

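```bash
python3 - <<'E'
from h import *
m,f=loadm("w31");a=cv2.resize(f[125:225,205:310],None,fx=4,fy=4,interpolation=cv2.INTER_CUBIC)
cv2.imwrite("pics/w31z.png",a[:,:,::-1])
m,f=loadm("t31");cv2.imwrite("pics/t31f.png",f[:,:,::-1])
m,f=loadm("s31");g=cv2.resize(f[100:220,270:370],None,fx=6,fy=6,interpolation=cv2.INTER_CUBIC)[:,:,::-1]
cv2.imwrite("pics/s31z.png",g[:600])
E
```

```text
(no output)
```

View pics/w31z.png

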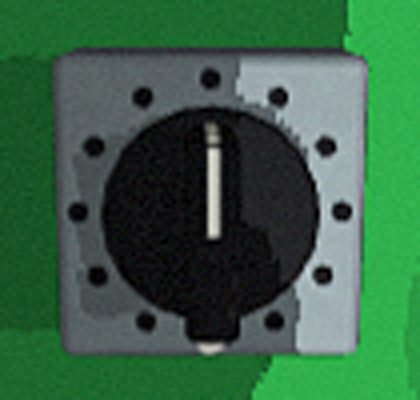

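View pics/t31f.png

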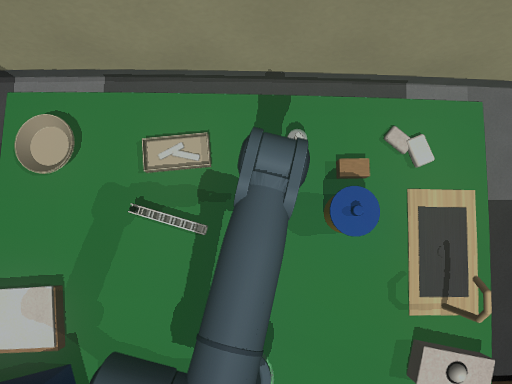

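View pics/s31z.png

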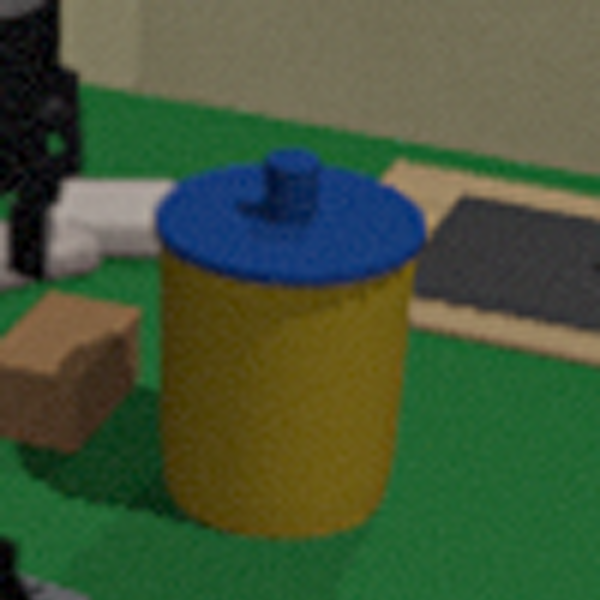

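```bash
python3 -c "
from plant import hand_in
print(hand_in())"
```

```text
the job is handed in; nothing more can be done
None
```

I handed the job in at about 79 s of the 210 s allowed, with all steps done in the order asked.

- **Lid off:** I laid it flat on the counter. The side camera showed it lying flat.
- **Syringes:** There were six in the rack, and I dropped all six into the bin. Partway through, the bin was knocked from about (0.50, −0.31) to (0.54, −0.33). I measured it again and used the new position from then on. The top view before closing showed six syringes inside. The rack held only the sample tube, still standing.
- **Lid on:** After release the wrist camera put the lid's centre at (0.5425, −0.332). I had measured the bin at (0.542, −0.331), so they agree to within 1 mm. By eye in the side view the lid sits level on the rim.
- **Dial:** I turned it 180° clockwise, which is six clicks. The wrist view shows the pointer directly opposite the white zero dot.
- **Bystanders:** By eye, the tray and carton are where they were in the first picture. The gel bottle is partly hidden by the arm in the last top view, but it has not moved in the side view.

**Problems:**
- My first move row was typed in mm instead of m. The arm limited it to a small, harmless shift.
- The tool drifted about 2° off vertical over the run. My attempt to correct it did little, but it did not affect any grasp or placing.
- I saw no grip slackening.
- The two ways I measured the bin's new position differed by about 4 mm, which is well within the lid plug's play.

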